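Set up the drying corner: hang the caddies, rack the trivets, close the splash screen

ROBOT

A 6-joint arm with a two-finger parallel gripper is mounted at the origin on the work surface. World frame = base frame: x ahead of the robot, y to its left, z up, the work surface at z = 0. Lengths are in mm, angles in degrees, forces in N, time in s.
With the tool pointing down it reaches from about 300 to 850 mm from the base axis. Payload 4.2 kg.
Tool frame: the origin (TCP) lies midway between the tips of the shut fingers; the grasp point (between the pads) lies 19 mm behind it; x points along the fingers, y is the direction in which the jaws open and shut, and the axes are right-handed (so a half turn about x gives the same grasp; the last joint's range is limited). The gripper opens to 91 mm and grips with 3 to 60 N. Pads are 32 mm wide; open, the fingers measure 118 mm over their backs; the gripper's body (76 mm by 178 mm) begins 60 mm behind the grasp point.
Start: joints at [68.698, 18.312, 89.639, -0, 72.044, -1.146], TCP at [198.141, 539.799, 213.976] pointing down, gripper open.
Joint ranges: [-177.97, 177.97], [-48.28, 115.42], [12.27, 149.76], [-77.06, 257.06], [2.81, 150.46], [-146.56, 146.56]. Speed limits (degrees/s): [147.25, 147.25, 180, 180, 180, 180].

INTERFACE

Orientations are given as [roll, pitch, yaw] about the fixed x, y, z axes, in that order (R = Rz(yaw) Ry(pitch) Rx(roll)).
In Python, from workcell import env gives the robot as it stands.
- The arm moves only by the shell command python3 -m handwheel 'ROWS' [FORCE]. ROWS is text: rows parted by semicolons, each of 7 numbers parted by spaces: the turn, a rotation vector about the tool's x, y, z in degrees, then the shift along the tool's x, y, z in m, then the finger opening in m, from 0 to 0.0912. In form: rx ry rz x y z grip; .... A call has 1 to 12 rows; each row is the pose to reach, as a shift and turn from the pose commanded when the call began, along the tool's axes at that moment; what a row does not reach only later rows make up. A row lasts 1/12 s, in which the tool goes at most 41.7 mm and 7.16 degrees, less where a joint would pass 70% of its speed; a pose out of reach is approached as far as the arm can. A call with a gripper value outside its range is refused whole. The fingers move at their own pace and stop on an object; FORCE is the grip in N (left out, the last holds). Time passes only in rows, so rows that repeat a pose let the fingers close. It gives the time, the measured TCP pose, the force and the opening at its end, in the units of the state.
- env.state(): the state, without advancing time (a new reading comes with each control period).
- env.grab_frame(name): name is "scene" or "top"; returns the picture (400x640x3 uint8, red, green, blue); there is no depth.
- env.get_calibration(name): a dict with "mtx" (3x3 intrinsics, pixels), "T" (4x4, takes a point from camera to world coordinates). Camera axes: x right, y up, looking along -z (the intrinsics and any distortion apply to the point x, -y, -z); pixel columns grow to the right and rows downward; lengths in mm; the calibration is good to about 2 mm. A picture is of the moment at which its call begins. get_calibration takes no time and is no camera call.
- env.job_done(): hands the job in, once; it reports no verdict.
The state is a dict: "time_s": time; "qpos": joint angles; "qvel": joint speeds; "effort": joint torques, N m; "ee_pos": TCP position; "ee_rot": TCP orientation; "force": force on the tool from outside, world axes, zero at the start; "torque": the same for the moment, N m; "gripper_width": finger opening in mm.
Only numpy, scipy, OpenCV 4.12 (cv2) and the standard library are available. Lean on these libraries where they do the work, as an engineer would, in place of code of your own. Each camera call takes 0.05 s, during which the arm holds its last target. There are 200 camera calls.

TASK

Get the drying corner by the sink ready: hang both caddies side by side in the top groove of the slat panel, each tilted in and swung down until it hangs straight and fully seated, and stand every trivet from the leaning rest upright on its edge in the slotted teak rack, one to a slot. Only when all the trivets are in the rack, slide the splash screen along its rail all the way to its stop, and leave the other kitchen things where they are.

Things in the scene. Friction and masses are not known exactly. Their poses are not given: they have to be found in the camera images.
- groove (a point): Middle of the lower edge of the hanging groove, on the front face of a fixed teak slat panel 340 mm wide; 190 mm up. x points into the panel, away from the side where caddies hang; y along the slats, z up. From here the middle slat spans z -94 to 0 mm, the top slat 22 to 56 mm; both 8 mm thick (x 0 to 8 mm), open behind between end posts at y beyond +-146 mm.
- caddy_a: orange open caddy, loose, about 140 g, upright on the worktop at the start. Box 60 mm deep (x), 50 wide (y), 70 high; origin centre of underside, z up, x to its back. Back wall (rear face x = 30 mm) up to z 94. Behind it a steel tongue 40 wide, z 90 to 94, runs to x = 46 and ends in a lip turned up, x 42 to 46, to z = 118. Grip it across the 50 mm width.
- caddy_b: blue open caddy, loose, about 140 g, upright on the worktop at the start. Box 60 mm deep (x), 50 wide (y), 70 high; origin centre of underside, z up, x to its back. Back wall (rear face x = 30 mm) up to z 94. Behind it a steel tongue 40 wide, z 90 to 94, runs to x = 46 and ends in a lip turned up, x 42 to 46, to z = 118. Grip it across the 50 mm width.
- caddy_a_lip (a point): Tip of the lip of caddy_a: (44, 0, 118) mm in the caddy's frame, same axes. To hang: lean the caddy's top 45 deg towards the panel, pass the lip forward and up through the groove until it is behind the top slat, then swing the caddy upright: the tongue rests on the groove's lower edge, the back wall on the middle slat. Upright it cannot enter.
- caddy_b_lip (a point): Tip of the lip of caddy_b: (44, 0, 118) mm in the caddy's frame, same axes. To hang: lean the caddy's top 45 deg towards the panel, pass the lip forward and up through the groove until it is behind the top slat, then swing the caddy upright: the tongue rests on the groove's lower edge, the back wall on the middle slat. Upright it cannot enter.
- rest: Fixed grey leaning rest 262 x 110 mm; origin centre of underside, z up. Four places along x, trivet lower edges at x = -80, -14, 52, 118 mm, 12.6 mm up. Trivets lean 30 deg from vertical, top towards the rest's -x, on two 10 mm wide struts each at y = +-38 mm that reach 72 mm up the trivet; the middle is free for a finger. A 10 mm high lip holds the lower edge.
- trivet0: white flat trivet, 10 mm thick (its x), 90 wide (its y), 100 high (its z), 180 g; origin at the centre of its lower edge, z along the trivet to its upper edge. Leans in the rest at the start, at any place, or is absent. Neighbours 66 mm away: open the fingers only to some 40 mm, and grip it across its thickness near the upper edge.
- trivet1: blue flat trivet, 10 mm thick (its x), 90 wide (its y), 100 high (its z), 180 g; origin at the centre of its lower edge, z along the trivet to its upper edge. Leans in the rest at the start, at any place, or is absent. Neighbours 66 mm away: open the fingers only to some 40 mm, and grip it across its thickness near the upper edge.
- trivet2: terracotta flat trivet, 10 mm thick (its x), 90 wide (its y), 100 high (its z), 180 g; origin at the centre of its lower edge, z along the trivet to its upper edge. Leans in the rest at the start, at any place, or is absent. Neighbours 66 mm away: open the fingers only to some 40 mm, and grip it across its thickness near the upper edge.
- trivet3: green flat trivet, 10 mm thick (its x), 90 wide (its y), 100 high (its z), 180 g; origin at the centre of its lower edge, z along the trivet to its upper edge. Leans in the rest at the start, at any place, or is absent. Neighbours 66 mm away: open the fingers only to some 40 mm, and grip it across its thickness near the upper edge.
- rack: Fixed slotted teak rack, base 264 x 100 mm, 44 mm high; origin centre of underside, z up. Four slots 56 mm apart along x, each 16 mm wide (x), 80 long (y), open at the top and ends, 32 deep, floor 12 mm above the worktop. The screen's rail runs along x at y = 100 mm.
- slot0 (a point): Centre of the floor of rack slot 0; axes as the rack's (a trivet in it has its thickness along x).
- slot1 (a point): Centre of the floor of rack slot 1; axes as the rack's (a trivet in it has its thickness along x).
- slot2 (a point): Centre of the floor of rack slot 2; axes as the rack's (a trivet in it has its thickness along x).
- slot3 (a point): Centre of the floor of rack slot 3; axes as the rack's (a trivet in it has its thickness along x).
- screen (a joint): Travel of the clear splash screen along the rack's +x, m: 0 = fully open, 0.150 = at its stop. Stiff slide (about 1.5 N friction plus 4 N s/m), stays where it is left.
- screen_grip (a point): Centre of the red grip block on the screen's top edge: 24 mm (x) x 20 mm (y), 36 mm high, top 18 mm above this point; axes as the rack's. The screen below it is a 5 mm thick sheet, 220 mm long.
- jar: Bystander: glass jar, 72 mm across, 120 mm high. Leave it alone. Origin at the centre of its underside.
- vati: Bystander: steel bowl, 84 mm across, 45 mm high. Leave it alone. Origin at the centre of its underside.
- tiffin: Bystander: green plastic tiffin, 84 mm across, 118 mm high. Leave it alone. Origin at the centre of its underside.
- pot: Bystander: white ceramic pot, 110 mm across, 80 mm high. Leave it alone. Origin at the centre of its underside.
- scraper: Bystander: yellow scraper lying flat, about 200 mm long. Leave it alone. Origin at the centre of its underside.
- soap: Bystander: green soap bottle, 60 mm across, 170 mm high. Leave it alone. Origin at the centre of its underside.
- tumbler: Bystander: steel tumbler, 68 mm across, 85 mm high. Leave it alone. Origin at the centre of its underside.
Mind the look-alikes: they are no part of the job. Leave any pink or turquoise look-alike of the trivet1 alone.

How it is judged (in metres and radians):
On the way, in this order (a step that is already met when the one before it is completed fails the run):
1. every trivet stands on edge in its own slot of the rack ((horizontal distance between trivet0 and slot0 below 0.02 m or horizontal distance between trivet0 and slot1 below 0.02 m or horizontal distance between trivet0 and slot2 below 0.02 m or horizontal distance between trivet0 and slot3 below 0.02 m) and z of trivet0 in the frame of rack between 0.008 and 0.02 m and angle between each of trivet0, trivet1, trivet2, trivet3's own z axis and vertical below 0.25 rad and angle between the x axis of each of trivet0, trivet1, trivet2, trivet3 and the x axis of rack, either way round below 0.27 rad and linear speed of each of trivet0, trivet1, trivet2, trivet3 below 0.03 m/s and (horizontal distance between trivet1 and slot0 below 0.02 m or horizontal distance between trivet1 and slot1 below 0.02 m or horizontal distance between trivet1 and slot2 below 0.02 m or horizontal distance between trivet1 and slot3 below 0.02 m) and z of trivet1 in the frame of rack between 0.008 and 0.02 m and (horizontal distance between trivet2 and slot0 below 0.02 m or horizontal distance between trivet2 and slot1 below 0.02 m or horizontal distance between trivet2 and slot2 below 0.02 m or horizontal distance between trivet2 and slot3 below 0.02 m) and z of trivet2 in the frame of rack between 0.008 and 0.02 m and (horizontal distance between trivet3 and slot0 below 0.02 m or horizontal distance between trivet3 and slot1 below 0.02 m or horizontal distance between trivet3 and slot2 below 0.02 m or horizontal distance between trivet3 and slot3 below 0.02 m) and z of trivet3 in the frame of rack between 0.008 and 0.02 m and value of joint screen below 0.1 m), for 0.2 s.
2. then the splash screen is slid to its stop (value of joint screen above 0.143 m), for 0.2 s.
At the end, for the whole second after the job is handed in: Both caddies hang in the top groove: lip behind the top slat, tongue within 6 mm of the groove edge, upright within 0.15 rad. Each trivet is in a slot, edge within 8 mm of its floor and 20 mm of its centre, upright within 0.25 rad. Screen within 7 mm of its stop. All released, at rest (x of caddy_a_lip in the frame of groove between 0.008 and 0.022 m and z of caddy_a_lip in the frame of groove between 0.0225 and 0.034 m and y of caddy_a_lip in the frame of groove between -0.14 and 0.14 m and angle between each of caddy_a, caddy_b's own z axis and vertical below 0.15 rad and linear speed of each of caddy_a, caddy_b, trivet0, trivet1, trivet2, trivet3 below 0.03 m/s and contact force between the fingers and caddy_a below 0.3 N and x of caddy_b_lip in the frame of groove between 0.008 and 0.022 m and z of caddy_b_lip in the frame of groove between 0.0225 and 0.034 m and y of caddy_b_lip in the frame of groove between -0.14 and 0.14 m and contact force between the fingers and caddy_b below 0.3 N and (horizontal distance between trivet0 and slot0 below 0.02 m or horizontal distance between trivet0 and slot1 below 0.02 m or horizontal distance between trivet0 and slot2 below 0.02 m or horizontal distance between trivet0 and slot3 below 0.02 m) and z of trivet0 in the frame of rack between 0.008 and 0.02 m and angle between each of trivet0, trivet1, trivet2, trivet3's own z axis and vertical below 0.25 rad and angle between the x axis of each of trivet0, trivet1, trivet2, trivet3 and the x axis of rack, either way round below 0.27 rad and contact force between the fingers and trivet0 below 0.3 N and (horizontal distance between trivet1 and slot0 below 0.02 m or horizontal distance between trivet1 and slot1 below 0.02 m or horizontal distance between trivet1 and slot2 below 0.02 m or horizontal distance between trivet1 and slot3 below 0.02 m) and z of trivet1 in the frame of rack between 0.008 and 0.02 m and contact force between the fingers and trivet1 below 0.3 N and (horizontal distance between trivet2 and slot0 below 0.02 m or horizontal distance between trivet2 and slot1 below 0.02 m or horizontal distance between trivet2 and slot2 below 0.02 m or horizontal distance between trivet2 and slot3 below 0.02 m) and z of trivet2 in the frame of rack between 0.008 and 0.02 m and contact force between the fingers and trivet2 below 0.3 N and (horizontal distance between trivet3 and slot0 below 0.02 m or horizontal distance between trivet3 and slot1 below 0.02 m or horizontal distance between trivet3 and slot2 below 0.02 m or horizontal distance between trivet3 and slot3 below 0.02 m) and z of trivet3 in the frame of rack between 0.008 and 0.02 m and contact force between the fingers and trivet3 below 0.3 N and value of joint screen above 0.143 m); the robot touches nothing.
It fails at once if a bystander is moved by more than 40 mm (distance of any of jar, vati, tiffin, pot, scraper, soap, tumbler from where it was at the start of the episode above 0.04 m).
Of trivet0, trivet1, trivet2, trivet3 only 3 to 4 are there at a start; the rules pass over those that are not, and their reading is None.
At some moment in a run one of caddy_a, caddy_b may be knocked a few centimetres aside while the robot is not near it.
It also fails if it takes over 200 s, if anything falls off the work surface, if the arm or the gripper's body presses on something with over 40 N, if the wrist force passes 120 N, or if a joint passes its speed limit or range.

## Working session

There is one attempt and no reset: what is moved stays moved. The work goes in short steps, Python scripts to look and compute and a shell command to move; the robot and the scene stay as the last step left them, time stands still between calls to the robot, and variables do not carry over. Pictures are saved under pics/ and viewed, on a budget of 14 in all, crops included, one or two more only if the job needs it, and the job is handed in when it is done.

```bash
ls; mkdir -p pics
python3 - <<'E'
from workcell import env
import cv2,numpy as np
np.set_printoptions(precision=4,suppress=True)
for n in ("scene","top"):
    im=env.grab_frame(n); cv2.imwrite(f"pics/{n}0.png",im[:,:,::-1]); c=env.get_calibration(n); print(n,c)
print(env.state())
E
```

```text
pics
scene {'mtx': array([[426.0972,   0.    , 326.8062],
       [  0.    , 426.0972, 201.5391],
       [  0.    ,   0.    ,   1.    ]]), 'T': array([[   0.8762,   -0.2946,    0.3814,  986.1805],
       [   0.4817,    0.5143,   -0.7096, -792.48  ],
       [   0.0129,    0.8054,    0.5925,  863.2433],
       [   0.    ,    0.    ,    0.    ,    1.    ]])}
top {'mtx': array([[411.0344,   0.    , 311.11  ],
       [  0.    , 411.0344, 191.9226],
       [  0.    ,   0.    ,   1.    ]]), 'T': array([[   0.0226,    0.997 ,   -0.074 ,  426.8937],
       [  -0.9997,    0.0224,   -0.0039,   62.3723],
       [  -0.0023,    0.0741,    0.9973, 1336.2188],
       [   0.    ,    0.    ,    0.    ,    1.    ]])}
{'time_s': 0.1, 'qpos': array([68.6981, 18.3476, 89.6984, -0.0026, 72.0427, -1.1446]), 'qvel': array([-0.0009, -0.0779, -0.2489,  0.1325, -0.0329, -0.0123]), 'effort': array([  0.0022, -41.3332, -23.251 ,   0.073 ,   0.0421,  -0.    ]), 'ee_pos': array([197.9865, 539.3738, 213.2156]), 'ee_rot': array([ -89.5208,   89.9113, -109.6773]), 'force': array([-0.9379,  0.6824, -0.8196]), 'torque': array([-0.0483, -0.0782,  0.0487]), 'gripper_width': 90.85463447413447}
```

View pics/scene0.png

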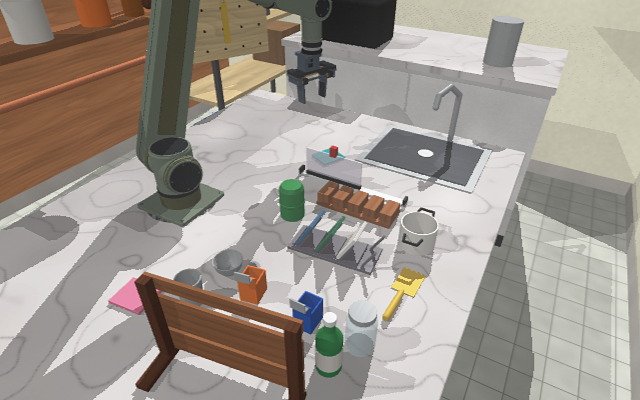

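View pics/top0.png

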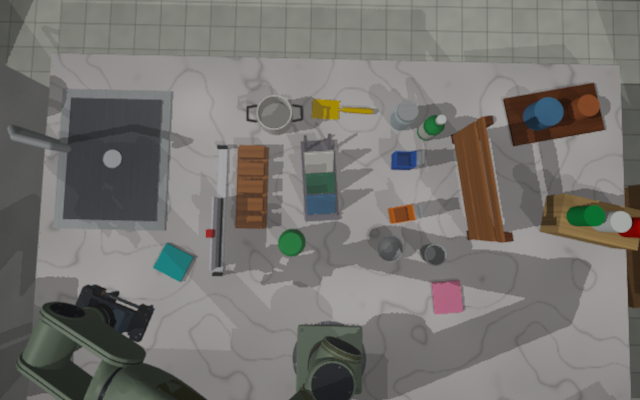

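The scene view shows the panel (back towards the camera, px 150-300/280-390), the caddies (orange 253,283; blue 308,312), the rest with blue/green/white trivets (290-385, 240), the rack (358,205) and the red grip (334,152). In the top view the rack is at (252,187), the rest at (320,178), orange at (401,213), blue at (404,160), the panel at (478,180) and the grip at (209,233). The candidate trivets are the blue one in the rest at (321,203), the turquoise one flat at (173,262) and the pink one flat at (447,297). Only the one in the rest fits. I'll enlarge that area to confirm.

```bash
cat > h.py <<'E'
import numpy as np,cv2
from workcell import env
from scipy.spatial.transform import Rotation as R
np.set_printoptions(precision=1,suppress=True)
def ray(n,u,v):
    c=env.get_calibration(n);K=c['mtx'];T=c['T']
    d=np.array([(u-K[0,2])/K[0,0],-(v-K[1,2])/K[1,1],-1.]); return T[:3,3],T[:3,:3]@d
def onz(n,u,v,z):
    o,d=ray(n,u,v); return o+d*(z-o[2])/d[2]
def tri(p,q):  # top px, scene px
    (a,b),(c,d)=ray('top',*p),ray('scene',*q)
    s=np.linalg.lstsq(np.c_[b,-d],c-a,rcond=None)[0]; x,y=a+s[0]*b,c+s[1]*d
    return (x+y)/2,np.linalg.norm(x-y)
def proj(n,P):
    c=env.get_calibration(n);K=c['mtx'];T=c['T']
    q=(np.atleast_2d(P)-T[:3,3])@T[:3,:3]; return np.c_[K[0,2]-K[0,0]*q[:,0]/q[:,2],K[1,2]+K[1,1]*q[:,1]/q[:,2]]
E
python3 - <<'E'
import cv2
a=cv2.imread('pics/top0.png')[85:285,195:515]; cv2.imwrite('pics/c1.png',cv2.resize(a,(800,500),interpolation=cv2.INTER_CUBIC))
a=cv2.imread('pics/scene0.png')[140:390,130:450]; cv2.imwrite('pics/c2.png',cv2.resize(a,(768,600),interpolation=cv2.INTER_CUBIC))
E
```

```text
(no output)
```

View pics/c1.png

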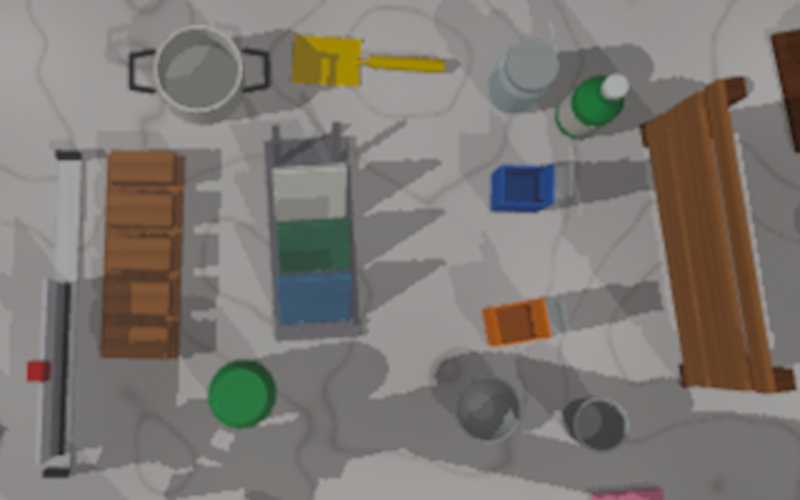

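View pics/c2.png

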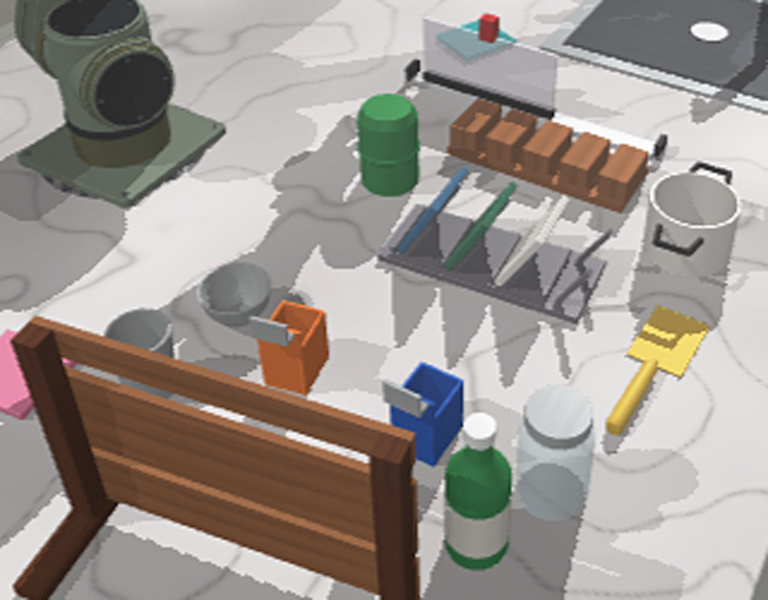

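The crops confirm it: the rest holds blue, green and white trivets at crop-top (315,300), (313,247) and (310,193). Their tops lean toward world +x and the fourth place at (310,150) is empty, so trivet2 is absent. The pink and turquoise plates lie flat elsewhere. Next I'll get the numbers.

Run:
```python
from h import *
t=cv2.cvtColor(cv2.imread('pics/top0.png'),cv2.COLOR_BGR2HSV); s=cv2.cvtColor(cv2.imread('pics/scene0.png'),cv2.COLOR_BGR2HSV)
def mask(im,lo,hi,box,k=0):
    m=cv2.inRange(im,np.array(lo),np.array(hi)); z=np.zeros_like(m); x0,y0,x1,y1=box; z[y0:y1,x0:x1]=m[y0:y1,x0:x1]
    if k: z=cv2.morphologyEx(z,cv2.MORPH_CLOSE,np.ones((k,k)))
    c=max(cv2.findContours(z,cv2.RETR_EXTERNAL,cv2.CHAIN_APPROX_NONE)[0],key=cv2.contourArea); return c
def show(nm,cam,c,z):
    b=cv2.boxPoints(cv2.minAreaRect(c)); print(nm,cam,'px',b.round(1).tolist())
    print('   world z',z,np.array([onz(cam,*p,z)[:2] for p in b]).round(1).tolist(), 'ctr',onz(cam,*b.mean(0),z)[:2])
show('rack','top',mask(t,(3,60,40),(20,255,255),(225,135,280,240),7),44)
show('blue tri','top',mask(t,(95,70,40),(115,255,255),(295,180,345,225),3),60)
show('green','top',mask(t,(65,60,30),(95,255,255),(295,150,345,205),3),60)
show('red','top',mask(t,(0,150,80),(6,255,255),(195,215,225,250)),190)
show('orange','top',mask(t,(5,150,60),(18,255,255),(380,195,425,230),3),70)
show('blue','top',mask(t,(105,120,50),(125,255,255),(380,140,425,180),3),70)
show('panel','top',mask(t,(3,60,30),(20,255,255),(445,110,520,250),3),246)
c=mask(s,(0,150,80),(6,255,255),(320,140,350,165)); print('red scene',cv2.boundingRect(c))
for nm,cam,pt in (('rest','top',[(275,338),(360,334),(266,140),(352,137)]),('rackc','top',[(108,151),(183,153),(101,355),(178,357)]),('capt','top',[(70,156),(57,471)]),('panel','top',[(646,130),(688,385),(722,84),(783,382),(706,84),(768,385),(660,122)])):
    P=np.array(pt)/2.5+[195,85]
    for z in {'rest':(0,12),'rackc':(44,),'capt':(10,30),'panel':(0,190,246)}[nm]: print(nm,z,np.array([onz(cam,*p,z)[:2] for p in P]).round(1).tolist())
T=lambda a,b:tri(np.array(a)/2.5+[195,85],np.array(b)/2.4+[130,140])
print('red',T((38,371),(489,28))); print('blue lip R corner',T((575,172),(428,412)),T((575,207),(383,383)))
print('orange',T((566,330),(252,325)))
print('panel top +x',T((722,84),(400,440)),T((783,382),(30,325)))
```

```text
rack top px [[234.8000030517578, 227.60000610351562], [237.6999969482422, 144.10000610351562], [268.70001220703125, 145.1999969482422], [265.79998779296875, 228.60000610351562]]
   world z 44 [[405.4, 304.0], [670.0, 304.5], [668.7, 205.7], [404.3, 206.8]] ctr [536.1 255.2]
blue tri top px [[306.0, 194.0], [335.0, 194.0], [335.0, 213.0], [306.0, 213.0]]
   world z 60 [[514.7, 83.2], [516.8, -7.0], [457.7, -8.1], [455.7, 81.8]] ctr [486.2  37.4]
green top px [[305.3999938964844, 173.5], [333.8999938964844, 172.0], [335.0, 191.8000030517578], [306.5, 193.3000030517578]]
   world z 60 [[579.0, 86.4], [585.7, -2.5], [523.7, -6.9], [517.0, 81.7]] ctr [551.3  39.7]
red top px [[206.0, 230.0], [212.0, 230.0], [212.0, 236.0], [206.0, 236.0]]
   world z 190 [[399.3, 356.5], [399.7, 339.8], [383.1, 339.2], [382.7, 355.8]] ctr [391.2 347.8]
orange top px [[387.6000061035156, 208.39999389648438], [411.8999938964844, 203.89999389648438], [414.70001220703125, 219.0], [390.5, 223.5]]
   world z 70 [[475.1, -169.3], [490.8, -243.9], [444.6, -252.8], [429.0, -178.4]] ctr [ 459.9 -211.1]
blue top px [
[... 894 characters left out ...]
14.7]]
panel 190 [[676.3, -331.0], [391.1, -376.7], [731.0, -417.2], [396.8, -481.8], [730.6, -399.1], [393.1, -465.2], [685.8, -346.9]]
panel 246 [[664.1, -311.8], [392.8, -355.2], [716.1, -393.7], [398.2, -455.2], [715.8, -376.5], [394.7, -439.4], [673.2, -326.9]]
red (array([389. , 361.4, 123.7]), np.float64(2.269373581346173))
blue lip R corner (array([ 651. , -269.7,  101.5]), np.float64(20.991383577889152)) (array([ 604.1, -267.8,  113.3]), np.float64(15.337765701618764))
orange (array([ 451.5, -262.3,  108. ]), np.float64(2.7464567734277296))
panel top +x (array([ 716.4, -394.8,  243.8]), np.float64(0.7372770633395194)) (array([ 398.7, -451.7,  252.7]), np.float64(0.8984556913099615))
```

```bash
cat >> h.py <<'E'
def frame(xt,yt):
    xt=np.array(xt,float);xt/=np.linalg.norm(xt);yt=np.array(yt,float);yt-=xt*(xt@yt);yt/=np.linalg.norm(yt)
    return np.c_[xt,yt,np.cross(xt,yt)]
def cur():
    s=env.state(); return s['ee_pos'],R.from_euler('xyz',s['ee_rot'],degrees=True).as_matrix(),s
def rows(*poses):
    """rows from present pose; pose=(pos mm, 3x3). prefers given R; prints turn deg, shift m, rows needed from previous"""
    p,M,_=cur(); pp,PM=p,M
    for q,Q in poses:
        q=np.array(q,float); rv=R.from_matrix(M.T@Q).as_rotvec(degrees=True); sh=M.T@(q-p)/1000
        n=max(np.linalg.norm(q-pp)/41.7,np.degrees(R.from_matrix(PM.T@Q).magnitude())/7.16)
        print(' '.join(f'{v:.1f}' for v in rv),' '.join(f'{v:.4f}' for v in sh),' rows>=%.1f'%n); pp,PM=q,Q
RC=np.array([566.,39.]);RA=np.radians(3.65)
def tri_base(xr): return np.r_[RC-xr*np.array([np.cos(RA),np.sin(RA)]),12.6]
def tri_axes():
    e=np.array([np.cos(RA),np.sin(RA),0]); z=.5*e+np.array([0,0,.866]); x=.866*e-np.array([0,0,.5]); return x,z
E
python3 - <<'E'
from h import *
p,M,s=cur(); print(M)
x,z=tri_axes(); y=np.cross(z,x)
for n,xr in (('blue',118),('green',52),('white',-14)):
    b=tri_base(xr); print(n,b,'top px',proj('top',[b+100*z+45*y+5*x,b+100*z-45*y+5*x,b-5*x+45*y+22*z,b-5*x-45*y+22*z,b+100*z-5*x+45*y]).round(1).tolist(),'scene',proj('scene',[b+100*z-5*x-45*y,b+100*z-5*x+45*y]).round(0).tolist())
G=frame(-z,x*np.sign(M[:,1]@x))
b=tri_base(-14); rows((b+150*z,G),(b+69*z,G))
a=cv2.imread('pics/top0.png')[105:255,440:520]; cv2.imwrite('pics/c3.png',cv2.resize(a,(320,600),interpolation=cv2.INTER_CUBIC))
E
```

```text
[[-0.   0.3  0.9]
 [-0.   0.9 -0.3]
 [-1.  -0.   0. ]]
blue [448.2  31.5  12.6] top px [[306.8, 198.2], [336.6, 197.0], [307.7, 214.4], [336.1, 213.2], [306.9, 201.0]] scene [[305.0, 225.0], [319.0, 208.0]]
green [514.1  35.7  12.6] top px [[305.9, 176.5], [335.6, 175.3], [306.8, 193.6], [335.1, 192.4], [306.0, 179.1]] scene [[326.0, 232.0], [339.0, 214.0]]
white [580.   39.9  12.6] top px [[305.1, 154.9], [334.6, 153.7], [306.0, 172.9], [334.2, 171.8], [305.1, 157.5]] scene [[348.0, 239.0], [360.0, 220.0]]
64.6 17.4 -26.5 0.0712 -0.3069 0.5993  rows>=16.2
64.6 17.4 -26.5 0.1414 -0.3231 0.5623  rows>=1.9
```

View pics/c3.png

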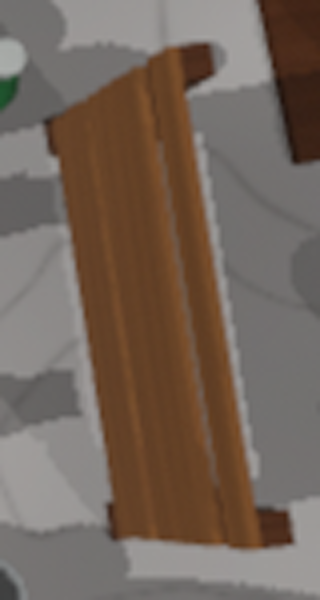

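The panel crop shows the middle slat's lower front edge from (57,155) to (113,535), the groove sliver from (163,145) to (220,488), and the top slat's rear edge from (185,70) to (258,545). The predicted trivet tops are about 3 px off, so I'll triangulate them.

Run:
```python
from h import *
for z,pts in ((96,[(57,155),(113,535)]),(212,[(163,145),(220,488)]),(246,[(185,70),(258,545)])):
    A,B=[onz('top',440+u/4,105+v/4,z)[:2] for u,v in pts]; d=B-A; n=np.array([-d[1],d[0]])/np.linalg.norm(d); print(z,A,B,'ang',np.degrees(np.arctan2(d[1],d[0])),'y at x=560',A[1]+(560-A[0])*d[1]/d[0])
for nm,a,b in (('blue',(306,194.2),(323.7,210.8)),('green',(305.4,173.5),(344.6,216.3)),('white',(304.5,152),(364.6,223.3))): print(nm,tri(a,b))
s=cv2.cvtColor(cv2.imread('pics/scene0.png'),cv2.COLOR_BGR2HSV)
for nm,lo,hi,box in (('blue',(95,70,40),(115,255,255),(290,200,330,250)),('green',(60,50,20),(95,255,255),(310,205,350,255))):
    m=cv2.inRange(s,np.array(lo),np.array(hi)); ys,xs=np.nonzero(m[box[1]:box[3],box[0]:box[2]]); xs+=box[0];ys+=box[1]
    i=np.argmin(ys);j=np.argmax(ys); print(nm,'top',xs[i],ys[i],'bottom',xs[j],ys[j], xs.max(),xs.min())
t=cv2.imread('pics/top0.png').astype(int); print(t[145:175,312].sum(1)); print(t[145:175,328].sum(1))
```

```text
96 [ 676.  -365.8] [ 388.7 -406.8] ang -171.874962454209 y at x=560 -382.37782067197355
212 [ 661.3 -399. ] [ 425.8 -435.9] ang -171.10156411768858 y at x=560 -414.85733490323355
246 [ 705.6 -400.2] [ 389.  -445.4] ang -171.8825388974521 y at x=560 -421.0011528817457
blue (array([509.5,  81.3,  97.4]), np.float64(4.93552296729903))
green (array([573.9,  85.6,  98.8]), np.float64(0.8013694121364121))
white (array([638.2,  89. ,  96.6]), np.float64(4.698615793169338))
blue top 322 210 bottom 296 244 324 296
green top 342 216 bottom 316 251 344 315
[209 212 227 262 278 277 352 421 475 465 433 433 431 433 430 432 433 431
 431 399 373 373 373 372 374 373 371 341 264 215]
[261 259 260 258 275 349 412 478 468 434 434 433 431 432 432 432 431 433
 431 431 431 433 431 432 431 431 391 287 213 219]
```

```bash
sed -i 's/RC=np.array(\[566.,39.\])/RC=np.array([572.,39.])/' h.py
python3 - <<'E'
from h import *
p,M,s=cur(); x,z=tri_axes(); G=frame(-z,x*np.sign(M[:,1]@x))
b=tri_base(-14); rows((b+180*z,G)); print(b+180*z)
E
```

```text
64.6 17.4 -26.5 0.0452 -0.2988 0.6187  rows>=16.5
[675.8  45.6 168.5]
```

```bash
python3 -m handwheel '64.6 17.4 -26.5 0.045 -0.299 0.619 0.04;64.6 17.4 -26.5 0.045 -0.299 0.619 0.04;64.6 17.4 -26.5 0.045 -0.299 0.619 0.04;64.6 17.4 -26.5 0.045 -0.299 0.619 0.04;64.6 17.4 -26.5 0.045 -0.299 0.619 0.04;64.6 17.4 -26.5 0.045 -0.299 0.619 0.04;64.6 17.4 -26.5 0.045 -0.299 0.619 0.04;64.6 17.4 -26.5 0.045 -0.299 0.619 0.04;64.6 17.4 -26.5 0.045 -0.299 0.619 0.04;64.6 17.4 -26.5 0.045 -0.299 0.619 0.04;64.6 17.4 -26.5 0.045 -0.299 0.619 0.04;64.6 17.4 -26.5 0.045 -0.299 0.619 0.04' 20
python3 - <<'E'
from h import *
p,M,s=cur(); x,z=tri_axes(); G=frame(-z,x*np.sign(M[:,1]@x)); print(p,s['force'],s['gripper_width'])
b=tri_base(-14); rows((b+180*z,G))
E
```

```text
time_s: 1.1
ee_pos: [546.5, 178.8, 179.9]
ee_rot: [-90.1, 59.9, -176.6]
force: [-0.0, 0.8, -0.6]
gripper_width: 39.8
[546.5 178.8 179.9] [-0.   0.8 -0.6] 39.80575111805235
-0.1 -0.1 0.1 -0.0510 0.1101 0.1409  rows>=4.5
```

```bash
python3 -m handwheel '0 0 0 -0.051 0.11 0.141 0.04;0 0 0 -0.051 0.11 0.141 0.04;0 0 0 -0.051 0.11 0.141 0.04;0 0 0 -0.051 0.11 0.141 0.04;0 0 0 -0.051 0.11 0.141 0.04;0 0 0 -0.051 0.11 0.141 0.04;0 0 0 -0.011 0.11 0.141 0.04;0 0 0 -0.011 0.11 0.141 0.04;0 0 0 -0.011 0.11 0.141 0.04;0 0 0 -0.011 0.11 0.141 0.04'
python3 - <<'E'
from h import *
p,M,s=cur(); x,z=tri_axes(); G=frame(-z,x*np.sign(M[:,1]@x)); print(p,s['force'],s['gripper_width'])
b=tri_base(-14); rows((b+69*z,G))
im=env.grab_frame('top')[:,:,::-1]; im2=env.grab_frame('scene')[:,:,::-1]
cv2.imwrite('pics/top1.png',im);cv2.imwrite('pics/scene1.png',im2)
a=cv2.resize(im[130:220,230:360],(520,360),interpolation=cv2.INTER_CUBIC); c=cv2.resize(im2[150:270,270:400],(520,480),interpolation=cv2.INTER_CUBIC)
cv2.imwrite('pics/c4.png',cv2.resize(c,(650,600)))
E
```

```text
time_s: 1.93
ee_pos: [654.9, 47.9, 136.3]
ee_rot: [-90.2, 60.0, -176.5]
force: [0.3, -0.7, 1.6]
gripper_width: 39.9
[654.9  47.9 136.3] [ 0.3 -0.7  1.6] 39.8538618807716
0.1 -0.1 -0.0 0.0728 0.0018 0.0037  rows>=1.7
```

View pics/c4.png

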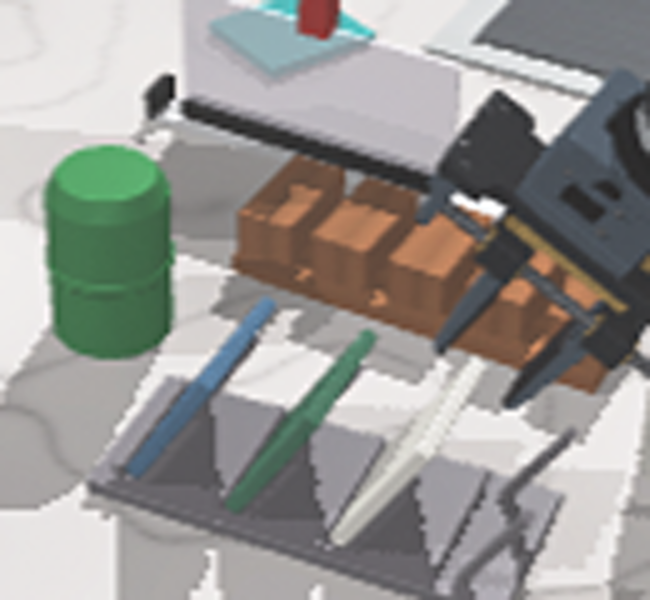

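The fingers at crop (440,350) and (510,405) straddle the white trivet's top edge at (480,360). I'll descend and grip.

```bash
python3 -m handwheel '0 0 0 0.04 0 0.004 0.04;0 0 0 0.073 0 0.004 0.04;0 0 0 0.073 0 0.004 0.04;0 0 0 0.073 0 0.004 0.04;0 0 0 0.073 0 0.004 0.0;0 0 0 0.073 0 0.004 0.0;0 0 0 0.073 0 0.004 0.0;0 0 0 0.073 0 0.004 0.0;0 0 0 0.073 0 0.004 0.0;0 0 0 0.073 0 0.004 0.0' 20
python3 -m handwheel '0 0 0 -0.04 0 0 0;0 0 0 -0.08 0 0 0;0 0 0 -0.12 0 0 0;0 0 0 -0.12 0 0 0;0 0 0 -0.12 0 0 0'
python3 - <<'E'
from h import *
p,M,s=cur(); G=frame([0,0,-1],[1,0,0]); print(p,s['force'],s['gripper_width'])
rows(([620,255,160],G),([620,255,110],G))
E
```

```text
time_s: 2.87
ee_pos: [621.4, 41.0, 72.4]
ee_rot: [-90.2, 60.5, -176.6]
force: [6.0, 1.3, -0.0]
gripper_width: 11.0
time_s: 3.28
ee_pos: [679.9, 44.5, 177.8]
ee_rot: [-90.2, 60.3, -176.5]
force: [0.6, -0.4, -2.0]
gripper_width: 10.1
[679.9  44.5 177.8] [ 0.6 -0.4 -2. ] 10.13829996618353
3.6 0.8 29.7 0.0388 -0.0314 -0.2138  rows>=5.3
3.6 0.8 29.7 0.0822 -0.0067 -0.2138  rows>=1.2
```

```bash
python3 -m handwheel '3.6 0.8 29.7 0.039 -0.031 -0.214 0;3.6 0.8 29.7 0.039 -0.031 -0.214 0;3.6 0.8 29.7 0.039 -0.031 -0.214 0;3.6 0.8 29.7 0.039 -0.031 -0.214 0;3.6 0.8 29.7 0.039 -0.031 -0.214 0;3.6 0.8 29.7 0.039 -0.031 -0.214 0;3.6 0.8 29.7 0.039 -0.031 -0.214 0;3.6 0.8 29.7 0.039 -0.031 -0.214 0;3.6 0.8 29.7 0.039 -0.031 -0.214 0'
python3 - <<'E'
from h import *
p,M,s=cur(); G=frame([0,0,-1],[1,0,0]); print(p,M,s['force'],s['gripper_width'])
rows(([620,255,130],G))
im=env.grab_frame('top')[:,:,::-1]; im2=env.grab_frame('scene')[:,:,::-1]
cv2.imwrite('pics/top2.png',im);cv2.imwrite('pics/scene2.png',im2)
a=cv2.resize(im[130:250,190:310],(400,400),interpolation=cv2.INTER_CUBIC); c=cv2.resize(im2[150:270,300:420],(400,400),interpolation=cv2.INTER_CUBIC)
cv2.imwrite('pics/c5.png',np.hstack([a,c]))
E
```

```text
time_s: 4.03
ee_pos: [618.5, 253.6, 157.2]
ee_rot: [-68.0, 89.6, -158.1]
force: [-0.4, -0.1, -0.8]
gripper_width: 10.0
[618.5 253.6 157.2] [[-0.  1. -0.]
 [-0. -0. -1.]
 [-1. -0.  0.]] [-0.4 -0.1 -0.8] 10.002968997128196
-0.1 0.2 0.4 0.0271 0.0017 -0.0014  rows>=0.7
```

View pics/c5.png

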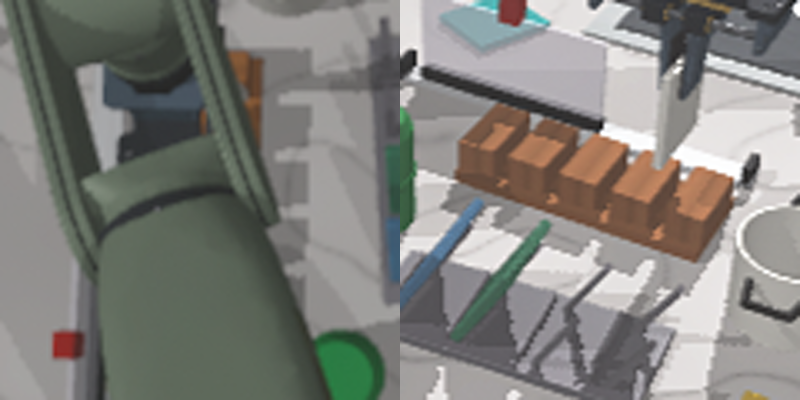

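Run:
```python
from h import *
P=lambda *a:print(a,proj('scene',a).round(1))
print('obs trivet low corner 378,200.4');P(613.5,209,88);P(623.5,209,88)
print('obs rack BR 389.1,228; BL 316.5,203.4');P(668,205,0);P(404,205,0)
# pixel search: rack bottom edge in scene0 via brown mask
s=cv2.cvtColor(cv2.imread('pics/scene0.png'),cv2.COLOR_BGR2HSV); m=cv2.inRange(s,np.array((3,60,40)),np.array((20,255,255)))[175:235,305:410]
c=max(cv2.findContours(m,cv2.RETR_EXTERNAL,cv2.CHAIN_APPROX_NONE)[0],key=cv2.contourArea)[:,0]+[305,175]
print(c[c[:,0].argmin()],c[c[:,0].argmax()],c[c[:,1].argmax()],c[c[:,1].argmin()]); P(668,305,44);P(404,305,44);P(668,205,44);P(404,205,44)
a=cv2.imread('pics/scene2.png')[170:230,340:400]; cv2.imwrite('pics/c6.png',cv2.resize(a,(600,600),interpolation=cv2.INTER_CUBIC))
```

```text
obs trivet low corner 378,200.4
(613.5, 209, 88) [[374.2 201.4]]
(623.5, 209, 88) [[377.2 202.4]]
obs rack BR 389.1,228; BL 316.5,203.4
(668, 205, 0) [[387.4 229.7]]
(404, 205, 0) [[314.8 204.7]]
[317 200] [399 212] [387 228] [329 181]
(668, 305, 44) [[400.4 202.1]]
(404, 305, 44) [[329.1 179.7]]
(668, 205, 44) [[388.8 218.8]]
(404, 205, 44) [[314.7 194.1]]
```

View pics/c6.png

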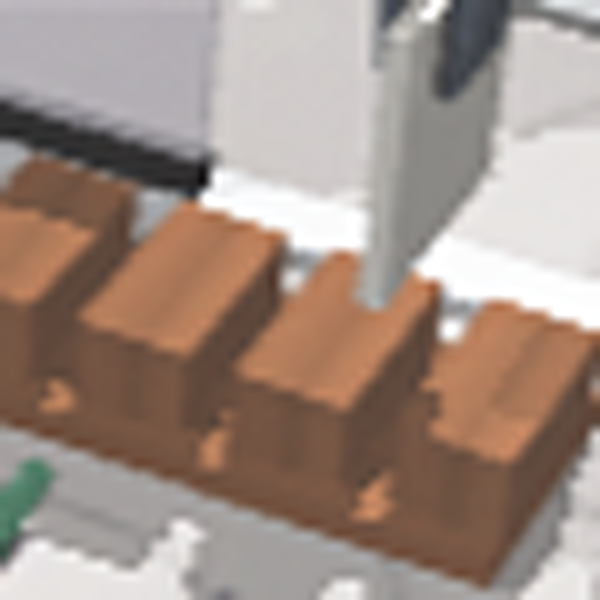

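The trivet's lower edge is at crop (375,303) and slot 3's mouth at (375,417). Relative to the same bias they agree to about 1 mm in x, so I'll lower it with a force check.

```bash
python3 -m handwheel '0 0 0 0.025 0.001 -0.001 0;0 0 0 0.045 0.001 -0.001 0;0 0 0 0.055 0.001 -0.001 0;0 0 0 0.06 0.001 -0.001 0;0 0 0 0.06 0.001 -0.001 0'
python3 -m handwheel '0 0 0 0.005 0 0 0;0 0 0 0.009 0 0 0;0 0 0 0.012 0 0 0;0 0 0 0.012 0 0 0'
```

```text
time_s: 4.55
ee_pos: [619.1, 255.0, 97.0]
ee_rot: [-74.0, 89.6, -164.1]
force: [0.3, 0.2, -1.4]
gripper_width: 9.9
time_s: 4.88
ee_pos: [618.9, 256.0, 86.1]
ee_rot: [-76.9, 89.7, -166.9]
force: [0.6, 0.0, -1.9]
gripper_width: 10.0
```

```bash
python3 -m handwheel '0 0 0 0.002 0 0 0;0 0 0 0.004 0 0 0;0 0 0 0.005 0 0 0;0 0 0 0.005 0 0 0'
python3 -m handwheel '0 0 0 0.002 0 0 0;0 0 0 0.003 0 0 0;0 0 0 0.003 0 0 0'
```

```text
time_s: 5.22
ee_pos: [618.9, 256.0, 81.1]
ee_rot: [-76.8, 89.7, -166.8]
force: [-0.8, -0.2, -1.9]
gripper_width: 9.6
time_s: 5.47
ee_pos: [619.4, 255.9, 80.0]
ee_rot: [-76.7, 89.8, -166.7]
force: [-2.0, -1.7, 4.6]
gripper_width: 9.9
```

```bash
python3 -m handwheel '0 0 0 0 0 0 0.04;0 0 0 0 0 0 0.04;0 0 0 0 0 0 0.04;0 0 0 0 0 0 0.04;0 0 0 -0.03 0 0 0.04;0 0 0 -0.07 0 0 0.04;0 0 0 -0.1 0 0 0.04;0 0 0 -0.1 0 0 0.04'
python3 - <<'E'
from h import *
p,M,s=cur(); x,z=tri_axes(); G=frame(-z,x*np.sign(M[:,1]@x)); print(p,s['force'],s['gripper_width'])
b=tri_base(52); rows((b+150*z,G)); print(b+69*z)
E
```

```text
time_s: 6.13
ee_pos: [623.2, 257.7, 186.0]
ee_rot: [117.4, 89.5, 27.4]
force: [0.5, -0.8, 0.7]
gripper_width: 39.9
[623.2 257.7 186. ] [ 0.5 -0.8  0.7] 39.90908608829136
-3.5 -1.2 -30.4 0.0424 -0.0285 0.2174  rows>=5.4
[554.5  37.9  72.4]
```

```bash
python3 -m handwheel '-3.5 -1.2 -30.4 0.042 -0.0285 0.217 0.04;-3.5 -1.2 -30.4 0.042 -0.0285 0.217 0.04;-3.5 -1.2 -30.4 0.042 -0.0285 0.217 0.04;-3.5 -1.2 -30.4 0.042 -0.0285 0.217 0.04;-3.5 -1.2 -30.4 0.042 -0.0285 0.217 0.04;-3.5 -1.2 -30.4 0.042 -0.0285 0.217 0.04;-3.5 -1.2 -30.4 0.042 -0.0285 0.217 0.04;-3.5 -1.2 -30.4 0.042 -0.0285 0.217 0.04;-3.5 -1.2 -30.4 0.042 -0.0285 0.217 0.04'
python3 - <<'E'
from h import *
p,M,s=cur(); x,z=tri_axes(); G=frame(-z,x*np.sign(M[:,1]@x)); print(p,s['force'],s['gripper_width'])
b=tri_base(52)+x; rows((b+69*z,G))
E
```

```text
time_s: 6.88
ee_pos: [591.0, 40.5, 137.4]
ee_rot: [-89.6, 59.4, -175.9]
force: [0.3, -0.3, -0.4]
gripper_width: 39.8
[591.   40.5 137.4] [ 0.3 -0.3 -0.4] 39.77351251166286
-0.1 0.2 0.6 0.0746 0.0027 0.0000  rows>=1.8
```

```bash
python3 -m handwheel '0 0 0.5 0.035 0.003 0 0.04;0 0 0.5 0.074 0.003 0 0.04;0 0 0.5 0.074 0.003 0 0.04;0 0 0.5 0.074 0.003 0 0.04;0 0 0.5 0.074 0.003 0 0.0;0 0 0.5 0.074 0.003 0 0.0;0 0 0.5 0.074 0.003 0 0.0;0 0 0.5 0.074 0.003 0 0.0;0 0 0.5 0.074 0.003 0 0.0;0 0 0.5 0.074 0.003 0 0.0' 20
python3 -m handwheel '0 0 0 -0.04 0 0 0;0 0 0 -0.08 0 0 0;0 0 0 -0.12 0 0 0;0 0 0 -0.12 0 0 0;0 0 0 -0.12 0 0 0'
python3 - <<'E'
from h import *
p,M,s=cur(); G=frame([0,0,-1],[1,0,0]); print(p,s['force'],s['gripper_width'])
rows(([563.5,255,155],G))
E
```

```text
time_s: 7.72
ee_pos: [558.2, 36.8, 71.6]
ee_rot: [-89.5, 60.2, -175.9]
force: [4.4, 1.0, -0.8]
gripper_width: 10.0
time_s: 8.13
ee_pos: [617.3, 40.8, 176.4]
ee_rot: [-89.4, 60.0, -175.9]
force: [0.0, 0.6, -2.1]
gripper_width: 9.8
[617.3  40.8 176.4] [ 0.   0.6 -2.1] 9.807020020645947
3.5 1.2 30.0 0.0377 -0.0246 -0.2172  rows>=5.3
```

```bash
python3 -m handwheel '3.5 1.2 30 0.038 -0.025 -0.217 0;3.5 1.2 30 0.038 -0.025 -0.217 0;3.5 1.2 30 0.038 -0.025 -0.217 0;3.5 1.2 30 0.038 -0.025 -0.217 0;3.5 1.2 30 0.038 -0.025 -0.217 0;3.5 1.2 30 0.038 -0.025 -0.217 0;3.5 1.2 30 0.038 -0.025 -0.217 0;3.5 1.2 30 0.038 -0.025 -0.217 0;3.5 1.2 30 0.038 -0.025 -0.217 0'
python3 - <<'E'
from h import *
p,M,s=cur(); G=frame([0,0,-1],[1,0,0]); print(p,s['force'],s['gripper_width'])
rows(([563.5,255,97],G))
E
```

```text
time_s: 8.88
ee_pos: [561.3, 253.3, 152.7]
ee_rot: [-64.7, 89.6, -154.7]
force: [0.3, -0.2, -2.3]
gripper_width: 9.9
[561.3 253.3 152.7] [ 0.3 -0.2 -2.3] 9.894051141757712
-0.1 0.2 0.3 0.0557 0.0025 -0.0018  rows>=1.3
```

```bash
python3 -m handwheel '0 0 0 0.02 0.002 -0.001 0;0 0 0 0.04 0.002 -0.001 0;0 0 0 0.05 0.002 -0.001 0;0 0 0 0.055 0.002 -0.001 0;0 0 0 0.055 0.002 -0.001 0'
python3 -m handwheel '0 0 0 0.005 0 0 0;0 0 0 0.009 0 0 0;0 0 0 0.012 0 0 0;0 0 0 0.015 0 0 0;0 0 0 0.015 0 0 0'
python3 -m handwheel '0 0 0 0.002 0 0 0;0 0 0 0.003 0 0 0;0 0 0 0.003 0 0 0'
```

```text
time_s: 9.3
ee_pos: [563.1, 254.3, 97.4]
ee_rot: [-70.6, 89.6, -160.7]
force: [0.8, 0.2, -2.0]
gripper_width: 9.7
time_s: 9.72
ee_pos: [563.0, 255.6, 83.6]
ee_rot: [-74.4, 89.8, -164.4]
force: [0.1, -0.4, -1.5]
gripper_width: 10.1
time_s: 9.97
ee_pos: [563.2, 255.7, 80.9]
ee_rot: [-76.1, 89.8, -166.1]
force: [-0.3, 0.0, -1.8]
gripper_width: 9.8
```

```bash
python3 -m handwheel '0 0 0 0.0015 0 0 0;0 0 0 0.002 0 0 0;0 0 0 0.002 0 0 0'
python3 -m handwheel '0 0 0 0 0 0 0.04;0 0 0 0 0 0 0.04;0 0 0 0 0 0 0.04;0 0 0 0 0 0 0.04;0 0 0 -0.03 0 0 0.04;0 0 0 -0.07 0 0 0.04;0 0 0 -0.1 0 0 0.04;0 0 0 -0.1 0 0 0.04'
python3 - <<'E'
from h import *
p,M,s=cur(); x,z=tri_axes(); G=frame(-z,x*np.sign(M[:,1]@x)); print(p,s['force'],s['gripper_width'])
b=tri_base(118)+x; rows((b+150*z,G))
E
```

```text
time_s: 10.22
ee_pos: [563.5, 255.8, 79.9]
ee_rot: [-80.5, 89.9, -170.5]
force: [-1.2, -0.8, 4.4]
gripper_width: 9.9
time_s: 10.88
ee_pos: [567.3, 257.4, 186.1]
ee_rot: [117.2, 89.4, 27.2]
force: [0.9, 0.7, 0.9]
gripper_width: 40.0
[567.3 257.4 186.1] [0.9 0.7 0.9] 40.00271877172645
-3.5 -1.2 -30.5 0.0427 -0.0377 0.2213  rows>=5.5
```

```bash
python3 -m handwheel '-3.5 -1.2 -30 0.0425 -0.037 0.221 0.04;-3.5 -1.2 -30 0.0425 -0.037 0.221 0.04;-3.5 -1.2 -30 0.0425 -0.037 0.221 0.04;-3.5 -1.2 -30 0.0425 -0.037 0.221 0.04;-3.5 -1.2 -30 0.0425 -0.037 0.221 0.04;-3.5 -1.2 -30 0.0425 -0.037 0.221 0.04;-3.5 -1.2 -30 0.0425 -0.037 0.221 0.04;-3.5 -1.2 -30 0.0425 -0.037 0.221 0.04;-3.5 -1.2 -30 0.0425 -0.037 0.221 0.04'
python3 - <<'E'
from h import *
p,M,s=cur(); x,z=tri_axes(); G=frame(-z,x*np.sign(M[:,1]@x)); print(p,s['force'],s['gripper_width'])
b=tri_base(118)+x; rows((b+69*z,G))
E
```

```text
time_s: 11.63
ee_pos: [526.6, 35.5, 136.8]
ee_rot: [-89.5, 59.8, -176.0]
force: [-0.5, -0.4, 0.7]
gripper_width: 40.1
[526.6  35.5 136.8] [-0.5 -0.4  0.7] 40.0624642003642
-0.1 0.2 0.2 0.0748 0.0005 -0.0008  rows>=1.8
```

```bash
python3 -m handwheel '0 0 0 0.035 0.002 0 0.04;0 0 0 0.074 0.002 0 0.04;0 0 0 0.074 0.002 0 0.04;0 0 0 0.074 0.002 0 0.04;0 0 0 0.074 0.002 0 0.0;0 0 0 0.074 0.002 0 0.0;0 0 0 0.074 0.002 0 0.0;0 0 0 0.074 0.002 0 0.0;0 0 0 0.074 0.002 0 0.0;0 0 0 0.074 0.002 0 0.0' 20
python3 -m handwheel '0 0 0 -0.04 0 0 0;0 0 0 -0.08 0 0 0;0 0 0 -0.12 0 0 0;0 0 0 -0.12 0 0 0;0 0 0 -0.12 0 0 0'
python3 - <<'E'
from h import *
p,M,s=cur(); G=frame([0,0,-1],[1,0,0]); print(p,s['force'],s['gripper_width'])
rows(([507.5,255,155],G))
E
```

```text
time_s: 12.47
ee_pos: [493.1, 32.4, 71.9]
ee_rot: [-89.5, 60.1, -175.9]
force: [3.1, 0.0, 0.1]
gripper_width: 10.0
time_s: 12.88
ee_pos: [552.6, 36.5, 176.5]
ee_rot: [-89.4, 60.0, -175.9]
force: [-0.7, 0.0, -2.3]
gripper_width: 9.7
[552.6  36.5 176.5] [-0.7  0.  -2.3] 9.719236457327904
3.5 1.2 30.0 0.0333 -0.0169 -0.2210  rows>=5.4
```

```bash
python3 -m handwheel '3.5 1.2 30 0.0333 -0.017 -0.221 0;3.5 1.2 30 0.0333 -0.017 -0.221 0;3.5 1.2 30 0.0333 -0.017 -0.221 0;3.5 1.2 30 0.0333 -0.017 -0.221 0;3.5 1.2 30 0.0333 -0.017 -0.221 0;3.5 1.2 30 0.0333 -0.017 -0.221 0;3.5 1.2 30 0.0333 -0.017 -0.221 0;3.5 1.2 30 0.0333 -0.017 -0.221 0;3.5 1.2 30 0.0333 -0.017 -0.221 0'
python3 - <<'E'
from h import *
p,M,s=cur(); G=frame([0,0,-1],[1,0,0]); print(p,s['force'],s['gripper_width'])
rows(([507.5,255,97],G))
E
```

```text
time_s: 13.63
ee_pos: [504.9, 253.6, 152.8]
ee_rot: [-64.9, 89.6, -154.9]
force: [0.8, -0.1, -1.0]
gripper_width: 9.9
[504.9 253.6 152.8] [ 0.8 -0.1 -1. ] 9.917008415957476
-0.0 0.2 0.4 0.0558 0.0029 -0.0016  rows>=1.3
```

```bash
python3 -m handwheel '0 0 0 0.02 0.002 -0.001 0;0 0 0 0.04 0.002 -0.001 0;0 0 0 0.05 0.002 -0.001 0;0 0 0 0.055 0.002 -0.001 0;0 0 0 0.055 0.002 -0.001 0'
python3 -m handwheel '0 0 0 0.005 0 0 0;0 0 0 0.009 0 0 0;0 0 0 0.012 0 0 0;0 0 0 0.015 0 0 0;0 0 0 0.015 0 0 0'
python3 -m handwheel '0 0 0 0.002 0 0 0;0 0 0 0.004 0 0 0;0 0 0 0.005 0 0 0;0 0 0 0.005 0 0 0'
```

```text
time_s: 14.05
ee_pos: [507.3, 254.5, 97.8]
ee_rot: [-69.5, 89.6, -159.6]
force: [-0.5, -0.2, -1.4]
gripper_width: 10.2
time_s: 14.47
ee_pos: [507.3, 255.9, 83.8]
ee_rot: [-74.2, 89.8, -164.2]
force: [0.0, -0.3, -2.0]
gripper_width: 10.0
time_s: 14.8
ee_pos: [507.9, 256.0, 80.5]
ee_rot: [-78.0, 89.9, -168.0]
force: [-1.7, -1.1, 5.0]
gripper_width: 10.2
```

```bash
python3 -m handwheel '0 0 0 0 0 0 0.04;0 0 0 0 0 0 0.04;0 0 0 0 0 0 0.04;0 0 0 0 0 0 0.04;0 0 0 -0.03 0 0 0.04;0 0 0 -0.07 0 0 0.045;0 0 0 -0.11 0 0 0.045;0 0 0 -0.14 0 0 0.045;0 0 0 -0.14 0 0 0.045;0 0 0 -0.14 0.04 0.04 0.045;0 0 0 -0.14 0.07 0.07 0.045;0 0 0 -0.14 0.07 0.07 0.045'
python3 - <<'E'
from h import *
p,M,s=cur(); print(p,M,s['force'])
im=env.grab_frame('top')[:,:,::-1]; im2=env.grab_frame('scene')[:,:,::-1]
cv2.imwrite('pics/top3.png',im);cv2.imwrite('pics/scene3.png',im2)
for n,i in (('top',im),('scene',im2)):
    m=cv2.inRange(cv2.cvtColor(i,cv2.COLOR_BGR2HSV),np.array((0,120,60)),np.array((8,255,255)))
    b=(195,215,225,250) if n=='top' else (320,140,350,168)
    ys,xs=np.nonzero(m[b[1]:b[3],b[0]:b[2]]); print(n,xs.min()+b[0],xs.max()+b[0],ys.min()+b[1],ys.max()+b[1],xs.mean()+b[0],ys.mean()+b[1])
c=cv2.resize(im2[130:260,290:420],(600,600),interpolation=cv2.INTER_CUBIC); cv2.imwrite('pics/c7.png',c)
E
```

```text
time_s: 15.8
ee_pos: [580.8, 183.1, 218.5]
ee_rot: [-27.4, 89.8, -117.5]
force: [0.8, -0.3, 0.2]
gripper_width: 45.1
[580.8 183.1 218.5] [[-0.  1. -0.]
 [-0. -0. -1.]
 [-1. -0.  0.]] [ 0.8 -0.3  0.2]
top 206 213 230 236 209.30188679245282 232.9056603773585
scene 330 337 146 157 333.4246575342466 151.16438356164383
```

View pics/c7.png

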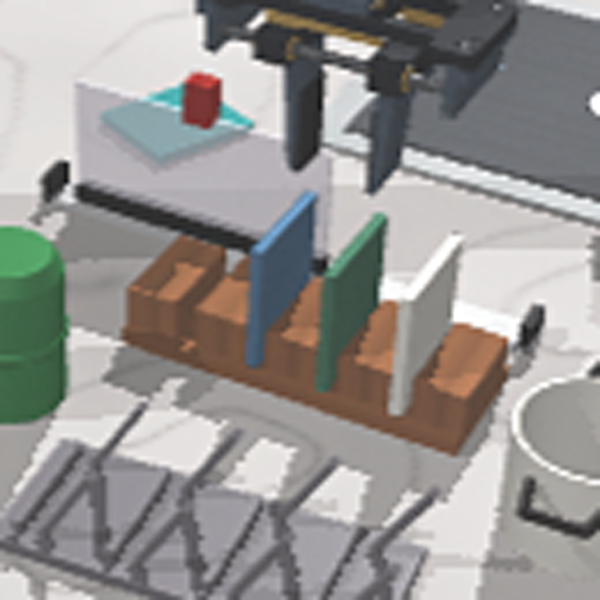

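The blue, green and white trivets all stand upright in the rack, at crop (280,280), (350,300) and (425,325). The red grip is at (202,100). Next is the screen.

Run:
```python
from h import *
print(tri((209.3,232.9),(333.4-1.7,151.2+1.2)),tri((209.3,232.9),(333.4,151.2)))
p,M,s=cur(); G=frame([0,0,-1],[1,0,0])
g,_=tri((209.3,232.9),(333.4,151.2)); rows(([g[0],g[1],220],G))
```

```text
(array([386.1, 362.3, 120. ]), np.float64(7.657163911540018)) (array([388.9, 362.8, 125.1]), np.float64(1.3718063694262266))
-0.2 0.1 0.2 -0.0016 -0.1913 -0.1781  rows>=6.3
```

```bash
python3 -m handwheel '0 0 0 -0.002 -0.192 -0.175 0.06;0 0 0 -0.002 -0.192 -0.175 0.06;0 0 0 -0.002 -0.192 -0.175 0.06;0 0 0 -0.002 -0.192 -0.175 0.06;0 0 0 -0.002 -0.192 -0.175 0.06;0 0 0 -0.002 -0.192 -0.175 0.06;0 0 0 -0.002 -0.192 -0.175 0.06;0 0 0 -0.002 -0.192 -0.175 0.06;0 0 0 -0.002 -0.192 -0.175 0.06;0 0 0 -0.002 -0.192 -0.175 0.06'
python3 -m handwheel '0 0 0 0.03 0 0 0.06;0 0 0 0.06 0 0 0.06;0 0 0 0.08 0 0 0.06;0 0 0 0.09 0 0 0.06;0 0 0 0.1 0 0 0.06;0 0 0 0.106 0 0 0.06;0 0 0 0.106 0 0 0.06'
```

```text
time_s: 16.73
ee_pos: [386.4, 360.5, 221.3]
ee_rot: [-66.8, 89.8, -156.8]
force: [0.6, -0.8, 0.2]
gripper_width: 60.1
time_s: 17.32
ee_pos: [386.1, 360.5, 114.9]
ee_rot: [-69.6, 89.8, -159.7]
force: [-0.1, 0.2, 0.1]
gripper_width: 60.0
```

```bash
python3 -m handwheel '0 0 0 0 0 0 0;0 0 0 0 0 0 0;0 0 0 0 0 0 0;0 0 0 0 0 0 0;0 0 0 0 0 0 0;0 0 0 0 0 0 0;0 0 0 0 0 0 0' 10
python3 -m handwheel '0 0 0 0 0.015 0 0;0 0 0 0 0.03 0 0;0 0 0 0 0.045 0 0;0 0 0 0 0.06 0 0;0 0 0 0 0.075 0 0;0 0 0 0 0.09 0 0;0 0 0 0 0.105 0 0;0 0 0 0 0.12 0 0;0 0 0 0 0.13 0 0;0 0 0 0 0.14 0 0;0 0 0 0 0.14 0 0'
```

```text
time_s: 17.9
ee_pos: [386.3, 361.3, 116.1]
ee_rot: [-89.5, 89.9, -179.5]
force: [0.2, -0.6, 1.9]
gripper_width: 23.9
time_s: 18.82
ee_pos: [528.7, 361.3, 116.0]
ee_rot: [179.3, 89.9, 89.3]
force: [2.2, 0.3, 5.4]
gripper_width: 23.5
```

```bash
python3 -m handwheel '0 0 0 0 0.004 0 0;0 0 0 0 0.008 0 0;0 0 0 0 0.01 0 0;0 0 0 0 0.01 0 0'
python3 -m handwheel '0 0 0 0 0.002 0 0;0 0 0 0 0.003 0 0;0 0 0 0 0.003 0 0'
```

```text
time_s: 19.15
ee_pos: [536.2, 361.3, 116.0]
ee_rot: [-96.6, 89.8, 173.3]
force: [-1.4, -0.3, 5.7]
gripper_width: 24.1
time_s: 19.4
ee_pos: [536.2, 361.3, 115.9]
ee_rot: [-87.6, 89.5, -177.7]
force: [-8.0, 1.3, 9.7]
gripper_width: 23.8
```

```bash
python3 -m handwheel '0 0 0 0 -0.003 0 0.06;0 0 0 0 -0.003 0 0.06;0 0 0 0 -0.003 0 0.06;0 0 0 0 -0.003 0 0.06;0 0 0 0 -0.003 0 0.06;0 0 0 -0.04 -0.003 0 0.06;0 0 0 -0.08 -0.003 0 0.06;0 0 0 -0.12 -0.003 0 0.06;0 0 0 -0.14 -0.003 0 0.06;0 0 0 -0.14 -0.003 0 0.06'
cat > cad.py <<'E'
from h import *
def caddies(tag):
    im=env.grab_frame('top')[:,:,::-1]; im2=env.grab_frame('scene')[:,:,::-1]
    cv2.imwrite(f'pics/top{tag}.png',im);cv2.imwrite(f'pics/scene{tag}.png',im2)
    hs=cv2.cvtColor(im,cv2.COLOR_BGR2HSV)
    for nm,lo,hi in (('orange',(5,150,60),(18,255,255)),('blue',(105,120,50),(125,255,255))):
        m=cv2.inRange(hs,np.array(lo),np.array(hi)); m[:, :370]=0; m[:,440:]=0; m[:140]=0; m[240:]=0
        cs=cv2.findContours(m,cv2.RETR_EXTERNAL,cv2.CHAIN_APPROX_NONE)[0]
        if not cs: print(nm,'none'); continue
        b=cv2.boxPoints(cv2.minAreaRect(max(cs,key=cv2.contourArea))); b=b[np.argsort(b[:,0])]
        L,Rr=b[:2].mean(0)-[.5,0],b[2:].mean(0)+[.5,0]
        f,k=onz('top',*L,0),onz('top',*Rr,94); d=(k-f)[:2]
        print(nm,'px',b.round(1).tolist(),'front',f[:2],'back',k[:2],'depth',np.linalg.norm(d),'yaw',np.degrees(np.arctan2(d[1],d[0])),'ctr',(f+k)[:2]/2)
E
python3 - <<'E'
from cad import *
caddies('4'); print(cur()[0])
a=cv2.imread('pics/top4.png')[130:240,370:490]; c=cv2.imread('pics/scene4.png')[255:375,130:330]
cv2.imwrite('pics/c8.png',np.vstack([cv2.resize(a,(327,300),interpolation=cv2.INTER_CUBIC)[:, :].copy() if 0 else cv2.copyMakeBorder(cv2.resize(a,(327,300),interpolation=cv2.INTER_CUBIC),0,0,0,173,cv2.BORDER_CONSTANT), cv2.resize(c,(500,300),interpolation=cv2.INTER_CUBIC)]))
E
```

```text
time_s: 20.23
ee_pos: [538.7, 362.4, 261.5]
ee_rot: [130.0, 89.5, 40.0]
force: [0.6, 0.1, 0.9]
gripper_width: 59.4
orange px [[387.70001220703125, 208.39999389648438], [390.3999938964844, 223.5], [412.0, 204.0], [414.70001220703125, 219.0]] front [ 453.6 -185.4] back [ 466.7 -244.1] depth 60.180846321233 yaw -77.37607185677393 ctr [ 460.1 -214.7]
blue px [[395.20001220703125, 175.0], [398.20001220703125, 157.0], [419.20001220703125, 179.0], [422.20001220703125, 161.0]] front [ 617.3 -208.8] back [ 593.3 -265.7] depth 61.80722681235584 yaw -112.80292402626303 ctr [ 605.3 -237.3]
[536.5 361.  255.5]
```

View pics/c8.png

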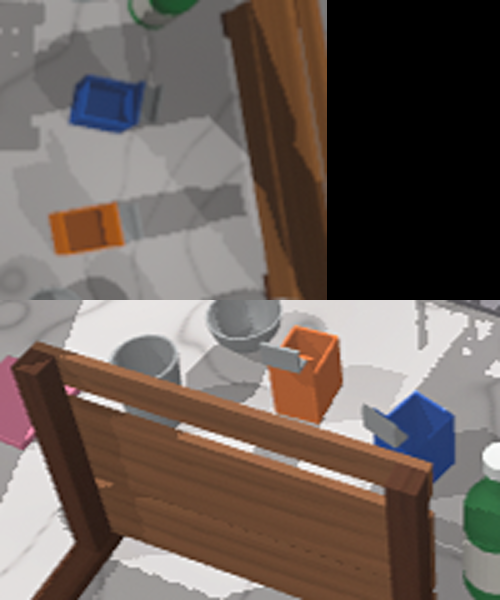

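Blue has been knocked: it is now at top px (408,168) and turned. The trivets stay in place. I'll enlarge blue to get its yaw.

Run:
```python
import cv2,numpy as np
a=cv2.imread('pics/top4.png')[145:190,385:435]; c=cv2.imread('pics/scene4.png')[280:340,265:320]
cv2.imwrite('pics/c9.png',np.hstack([cv2.resize(a,(400,360),interpolation=cv2.INTER_CUBIC),cv2.resize(c,(330,360),interpolation=cv2.INTER_CUBIC)]))
```

```text
(no output)
```

View pics/c9.png

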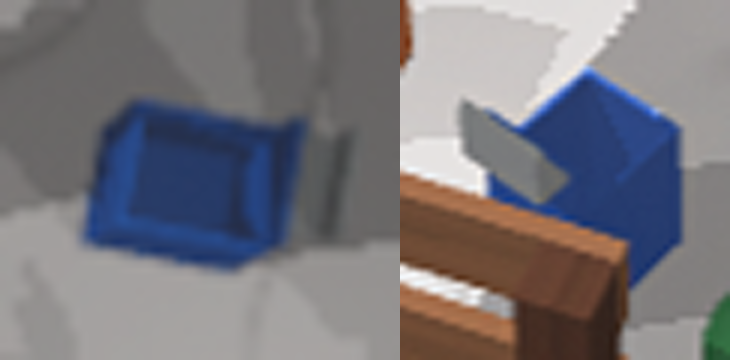

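```bash
cat > plan.py <<'E'
import numpy as np,heapq
# caddy profile sampled (x,z)
def rect(a,b,c,d): X,Z=np.meshgrid(np.linspace(a,b,max(2,int((b-a)/1.5)+1)),np.linspace(c,d,int((d-c)/1.5)+1)); return np.c_[X.ravel(),Z.ravel()]
C=np.vstack([rect(26,30,0,94),rect(30,46,90,94),rect(42,46,90,118),rect(-30,30,60,70)])
S=[(0,8,-94,0),(0,8,22,56)]
TH=np.arange(0,61,3); PX=np.arange(-130,-14,1.); PZ=np.arange(-130,-40,1.)
def clear(t,px,pz):
    c,s=np.cos(np.radians(t)),np.sin(np.radians(t)); x=C[:,0]*c+C[:,1]*s+px; z=-C[:,0]*s+C[:,1]*c+pz; m=99
    for a,b,d,e in S: m=min(m,np.hypot(np.maximum(np.maximum(a-x,x-b),0),np.maximum(np.maximum(d-z,z-e),0)).min())
    return m
D=np.array([[[clear(t,x,z) for z in PZ] for x in PX] for t in TH])
end=(0,int(-33-PX[0]),int(-87-PZ[0]))
print('end clr',D[end])
for d in (6,5,4.5,4,3.5,3,2.5,2):
    if D[end]<min(d,2.9): pass
    par={end:None};h=[(0,end)];cost={end:0};goal=None
    while h:
        k,u=heapq.heappop(h)
        if k>cost[u]: continue
        if PX[u[1]]<-125 and TH[u[0]]>=36: goal=u;break
        for dt,dx,dz in [(1,0,0),(-1,0,0)]+[(0,i,j) for i in(-1,0,1) for j in(-1,0,1) if i or j]+[(e,i,j) for e in(1,-1) for i in(-2,-1,0,1,2) for j in(-2,-1,0,1,2)]:
            v=(u[0]+dt,u[1]+dx,u[2]+dz)
            if not(0<=v[0]<len(TH) and 0<=v[1]<len(PX) and 0<=v[2]<len(PZ)): continue
            if D[v]<(d if u!=end else 2.5) and not (v[0]<=2 and D[v]>2.5): continue
            w=k+np.hypot(dx,dz)+2*abs(dt)+ .3*max(0,8-D[v])
            if w<cost.get(v,1e9): cost[v]=w;par[v]=u;heapq.heappush(h,(w,v))
    if goal: break
print('clr',d)
p=[];u=goal
while u: p.append((TH[u[0]],PX[u[1]],PZ[u[2]],round(D[u],1)));u=par[u]
for i in range(0,len(p),max(1,len(p)//28)): print(*p[i])
print(*p[-1])
E
python3 plan.py; python3 -c "
from h import *
p,M,s=cur();print(p,s['qpos'])"
```

```text
end clr 1.0
clr 2
[536.5 361.  255.5] [32.9 23.8 75.2  0.1 81.1 32.9]Traceback (most recent call last):
  File "plan.py", line 32, in <module>
    print(*p[-1])
           ~^^^^
IndexError: list index out of range
```

```bash
sed -i 's/-33-PX/-31-PX/; s/-87-PZ/-88-PZ/; s/(d if u!=end else 2.5) and not (v\[0\]<=2 and D\[v\]>2.5)/(d if v[0]>5 else max(.9,min(d,.9+v[0]*.3)))/; s/(8-D\[v\])/(8-D[v])/' plan.py; python3 plan.py
```

```text
end clr 1.0
clr 2Traceback (most recent call last):
  File "plan.py", line 32, in <module>
    print(*p[-1])
           ~^^^^
IndexError: list index out of range
```

```bash
sed -i 's/np.arange(-130,-40,1.)/np.arange(-110,0,1.)/; s/np.arange(-130,-14,1.)/np.arange(-140,-14,1.)/' plan.py; python3 plan.py
```

```text
end clr 1.0
clr 3
48 -126.0 -33.0 12.5
48 -123.0 -33.0 10.2
48 -120.0 -33.0 8.4
48 -117.0 -33.0 7.4
48 -114.0 -32.0 6.3
48 -111.0 -31.0 5.3
48 -108.0 -30.0 4.0
48 -105.0 -28.0 3.5
48 -102.0 -25.0 3.3
48 -99.0 -23.0 3.3
48 -96.0 -23.0 3.0
45 -92.0 -27.0 4.1
42 -89.0 -31.0 5.0
39 -86.0 -35.0 4.5
36 -83.0 -39.0 4.1
36 -80.0 -42.0 4.3
33 -77.0 -46.0 5.0
30 -73.0 -50.0 4.9
27 -69.0 -54.0 5.1
24 -65.0 -58.0 5.6
21 -61.0 -62.0 4.8
18 -57.0 -64.0 4.4
15 -53.0 -66.0 4.1
12 -49.0 -68.0 3.8
9 -45.0 -69.0 2.9
6 -41.0 -70.0 1.8
3 -37.0 -72.0 1.9
0 -33.0 -74.0 1.0
0 -32.0 -77.0 2.0
0 -32.0 -80.0 2.0
0 -32.0 -83.0 2.0
0 -32.0 -86.0 2.0
0 -31.0 -88.0 1.0
```

```bash
cat >> h.py <<'E'
def caddy_tool(c,yaw,th=0,phi=45,gx=0,gz=45,off=0,cz=0):
    """TCP pose to grip caddy with underside centre at (c,cz), yaw deg, leaned th; tool tilted phi; off mm back along tool"""
    a=np.radians(yaw); e=np.array([np.cos(a),np.sin(a),0]); k=np.array([0,0,1.]); y=np.cross(k,e)
    t=np.radians(th); ex=e*np.cos(t)-k*np.sin(t); ez=e*np.sin(t)+k*np.cos(t); f=np.radians(phi)
    tx=ex*np.sin(f)-ez*np.cos(f)
    return np.array([c[0],c[1],cz])+gx*ex+gz*ez+(19-off)*tx, frame(tx,y)
E
python3 - <<'E'
from h import *
c=(460,-214.7); P,Q=caddy_tool(c,-78)
print(P); rows(([480,-60,280],Q),caddy_tool(c,-78,off=110),(P,Q))
E
```

```text
[ 462.8 -227.8   31.6]
-11.4 -44.8 4.8 -0.0243 -0.0564 0.4210  rows>=10.2
-11.4 -44.8 4.8 0.1464 -0.0894 0.5128  rows>=4.7
-11.4 -44.8 4.8 0.2242 -0.0730 0.5889  rows>=2.6
```

```bash
python3 -m handwheel '-11.4 -44.8 4.8 -0.024 -0.056 0.421 0.07;-11.4 -44.8 4.8 -0.024 -0.056 0.421 0.07;-11.4 -44.8 4.8 -0.024 -0.056 0.421 0.07;-11.4 -44.8 4.8 -0.024 -0.056 0.421 0.07;-11.4 -44.8 4.8 -0.024 -0.056 0.421 0.07;-11.4 -44.8 4.8 -0.024 -0.056 0.421 0.07;-11.4 -44.8 4.8 -0.024 -0.056 0.421 0.07;-11.4 -44.8 4.8 -0.024 -0.056 0.421 0.07;-11.4 -44.8 4.8 -0.024 -0.056 0.421 0.07;-11.4 -44.8 4.8 -0.024 -0.056 0.421 0.07;-11.4 -44.8 4.8 -0.024 -0.056 0.421 0.07;-11.4 -44.8 4.8 -0.024 -0.056 0.421 0.07'
python3 - <<'E'
from cad import *
print(cur()[2]['qpos']); rows(caddy_tool((460,-214.7),-78,off=110))
caddies('5')
E
```

```text
time_s: 21.33
ee_pos: [478.1, -62.5, 278.2]
ee_rot: [-0.5, 45.0, -78.5]
force: [0.0, -0.1, -0.8]
gripper_width: 70.0
[ 20.1   9.8 106.6 -45.8  77.3  24.3]
0.1 -0.0 0.3 0.1769 -0.0481 -0.0624  rows>=4.6
orange px [[387.70001220703125, 208.39999389648438], [390.3999938964844, 223.5], [412.0, 204.0], [414.70001220703125, 219.0]] front [ 453.6 -185.4] back [ 466.7 -244.1] depth 60.180846321233 yaw -77.37607185677393 ctr [ 460.1 -214.7]
blue px [[395.29998779296875, 175.6999969482422], [397.29998779296875, 157.3000030517578], [420.20001220703125, 178.5], [422.20001220703125, 160.0]] front [ 615.7 -207.5] back [ 595.7 -267.4] depth 63.085444114081895 yaw -108.49559852512616 ctr [ 605.7 -237.4]
```

```bash
python3 -m handwheel '0 0 0 0.177 -0.048 -0.062 0.07;0 0 0 0.177 -0.048 -0.062 0.07;0 0 0 0.177 -0.048 -0.062 0.07;0 0 0 0.177 -0.048 -0.062 0.07;0 0 0 0.177 -0.048 -0.062 0.07;0 0 0 0.177 -0.048 -0.062 0.07;0 0 0 0.177 -0.048 -0.062 0.07'
python3 - <<'E'
from h import *
print(cur()[2]['qpos'],cur()[2]['force']); rows(caddy_tool((460,-214.7),-78))
im=env.grab_frame('scene')[:,:,::-1]; im2=env.grab_frame('top')[:,:,::-1]; cv2.imwrite('pics/s6.png',im);cv2.imwrite('pics/t6.png',im2)
cv2.imwrite('pics/c10.png',np.hstack([cv2.resize(im[200:320,170:320],(400,320),interpolation=cv2.INTER_CUBIC),cv2.resize(im2[150:270,330:480],(400,320),interpolation=cv2.INTER_CUBIC)]))
E
```

```text
time_s: 22.02
ee_pos: [450.0, -148.8, 109.5]
ee_rot: [-0.5, 45.0, -78.2]
force: [0.3, 0.6, 1.1]
gripper_width: 69.8
[ 10.1  18.6 126.  -60.9  54.   43.7] [0.3 0.6 1.1]
0.3 -0.0 0.2 0.1117 -0.0037 0.0015  rows>=2.7
```

View pics/c10.png

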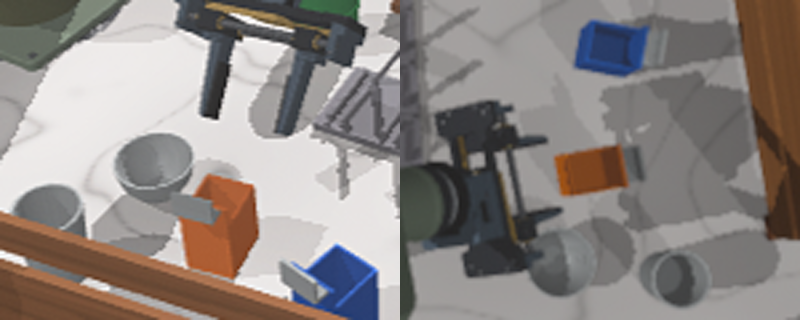

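The fingers at top-crop (528,138) and (540,217) sit centred on the orange caddy at (595,170) and clear of the bowl at (560,262). I'll advance and grip.

```bash
python3 -m handwheel '0 0 0 0.03 -0.003 0.001 0.07;0 0 0 0.06 -0.003 0.001 0.07;0 0 0 0.09 -0.003 0.001 0.07;0 0 0 0.111 -0.003 0.001 0.07;0 0 0 0.111 -0.003 0.001 0.07;0 0 0 0.111 -0.003 0.001 0.07'
python3 -m handwheel '0 0 0 0 0 0 0;0 0 0 0 0 0 0;0 0 0 0 0 0 0;0 0 0 0 0 0 0;0 0 0 0 0 0 0;0 0 0 0 0 0 0' 35
python3 - <<'E'
from h import *
p,M,s=cur(); print(s['qpos'],s['force']); rows(caddy_tool((460,-214.7),-78,cz=150))
rows(caddy_tool((470,-250),-81.5,th=45,cz=190))
E
```

```text
time_s: 22.62
ee_pos: [467.4, -224.2, 38.2]
ee_rot: [-0.4, 45.2, -78.5]
force: [-0.2, 0.7, 0.0]
gripper_width: 70.3
time_s: 23.12
ee_pos: [465.2, -224.2, 38.3]
ee_rot: [-0.5, 45.2, -78.6]
force: [-3.8, 4.6, 8.0]
gripper_width: 50.1
[ -0.5  27.1 128.6 -77.   45.1  54.8] [-3.8  4.6  8. ]
0.1 -0.2 0.4 -0.0995 -0.0041 0.1031  rows>=3.4
3.2 44.8 -0.9 -0.0758 -0.0035 0.1571  rows>=6.3
```

```bash
python3 -m handwheel '0 0 0 -0.025 0 0.025 0;0 0 0 -0.05 0 0.05 0;0 0 0 -0.075 0 0.075 0;0 0 0 -0.1 0 0.1 0;0 0 0 -0.12 0 0.12 0;0 0 0 -0.12 0 0.12 0;0 0 0 -0.12 0 0.12 0' 35
cat >> h.py <<'E'
G0=np.array([547,-415.5,190.]);GY=-81.5
def hang(th,px,pz,gy,gx=-3,gz=51.7,phi=45):
    a=np.radians(GY); e=np.array([np.cos(a),np.sin(a),0]); y=np.array([-e[1],e[0],0])
    q=G0+px*e+gy*y; return caddy_tool(q[:2],GY,th,phi,gx,gz,0,q[2]+pz)
E
python3 - <<'E'
from h import *
p,M,s=cur(); print(p,s['qpos'],s['force'],s['gripper_width']); P,Q=hang(48,-160,-33,-65); print(P); rows((P,Q))
E
```

```text
time_s: 23.7
ee_pos: [467.3, -224.4, 208.2]
ee_rot: [-0.2, 45.3, -78.4]
force: [-0.3, 0.2, -2.5]
gripper_width: 50.2
[ 467.3 -224.4  208.2] [ -0.6  10.3 117.5 -55.7  56.4  21.8] [-0.3  0.2 -2.5] 50.22032002366928
[ 464.3 -301.9  174.8]
3.2 47.7 -1.0 0.0766 -0.0187 0.0300  rows>=6.7
```

```bash
python3 -m handwheel '3.2 47.7 -1 0.076 -0.019 0.03 0;3.2 47.7 -1 0.076 -0.019 0.03 0;3.2 47.7 -1 0.076 -0.019 0.03 0;3.2 47.7 -1 0.076 -0.019 0.03 0;3.2 47.7 -1 0.076 -0.019 0.03 0;3.2 47.7 -1 0.076 -0.019 0.03 0;3.2 47.7 -1 0.076 -0.019 0.03 0;3.2 47.7 -1 0.076 -0.019 0.03 0;3.2 47.7 -1 0.076 -0.019 0.03 0;3.2 47.7 -1 0.076 -0.019 0.03 0'
python3 - <<'E'
from h import *
p,M,s=cur(); print(p,s['qpos'],s['force'],s['gripper_width']); P,Q=hang(48,-160,-33,-65); rows((P,Q)); rows(hang(48,-124,-33,-65))
im=env.grab_frame('scene')[:,:,::-1]; im2=env.grab_frame('top')[:,:,::-1]; cv2.imwrite('pics/s7.png',im);cv2.imwrite('pics/t7.png',im2)
cv2.imwrite('pics/c11.png',np.hstack([cv2.resize(im[215:345,130:290],(443,360),interpolation=cv2.INTER_CUBIC),cv2.resize(im2[130:260,390:520],(350,360),interpolation=cv2.INTER_CUBIC)]))
E
```

```text
time_s: 24.53
ee_pos: [461.9, -302.1, 171.5]
ee_rot: [-171.4, 86.9, 107.0]
force: [0.0, 0.4, -2.0]
gripper_width: 49.9
[ 461.9 -302.1  171.5] [-35.5  19.3  94.7   2.   68.6 -44.7] [ 0.   0.4 -2. ] 49.87851067266645
-0.1 -0.1 0.5 -0.0033 0.0023 -0.0000  rows>=0.1
-0.1 -0.1 0.5 -0.0053 0.0024 0.0359  rows>=0.9
```

View pics/c11.png

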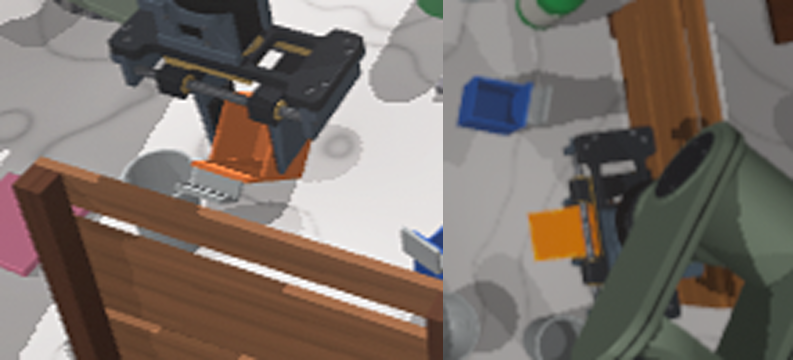

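Run:
```python
from h import *
def gp(x,y,z):
    a=np.radians(GY); e=np.array([np.cos(a),np.sin(a),0]); yy=np.array([-e[1],e[0],0]); return G0+x*e+y*yy+np.array([0,0,z])
im=cv2.imread('pics/s7.png').astype(int)
sat=cv2.cvtColor(im.astype(np.uint8),cv2.COLOR_BGR2HSV)[:,:,1]
ys=np.linspace(-150,150,301)
B=np.array([1.7,-1.2])
for nm,x,z in (('gap top (8,22)',8,22),('gap bottom (0,0)',0,0),('slat top rear (8,56)',8,56),('slat top front(0,56)',0,56)):
    q=proj('scene',[gp(x,y,z) for y in ys])+B; print(nm,[ (u,round(float(np.interp(u,q[:,0],q[:,1])),1)) for u in (200,220,240,260,275)])
for u in (200,220,240,260,275):
    v0=int(280+(u-200)*.35); col=sat[v0-25:v0+35,u]; print(u,v0-25,col.tolist())
# lip
p,M,s=cur(); 
P,Q=hang(48,-160,-33,-65); off=p-P
a=np.radians(GY); e=np.array([np.cos(a),np.sin(a),0]); k=np.array([0,0,1.]); y=np.cross(k,e); t=np.radians(48); ex=e*np.cos(t)-k*np.sin(t); ez=e*np.sin(t)+k*np.cos(t)
c=gp(-160,-65,-33)+off
for w in ((46,-20,118),(46,20,118),(46,-20,94),(46,20,94),(30,-25,94),(30,25,94)): q=proj('scene',c+w[0]*ex+w[1]*y+w[2]*ez)[0]+B; print(w,q,'crop',(q-[130,215])*2.77)
a=cv2.imread('pics/s7.png')[250:310,180:280]; cv2.imwrite('pics/c12.png',cv2.resize(a,(800,480),interpolation=cv2.INTER_CUBIC))
```

```text
gap top (8,22) [(200, 302.5), (220, 309.1), (240, 315.7), (260, 322.2), (275, 327.1)]
gap bottom (0,0) [(200, 305.6), (220, 312.2), (240, 318.8), (260, 325.4), (275, 330.3)]
slat top rear (8,56) [(200, 291.6), (220, 297.9), (240, 304.3), (260, 310.7), (275, 315.5)]
slat top front(0,56) [(200, 287.8), (220, 294.1), (240, 300.5), (260, 306.8), (275, 311.5)]
200 255 [4, 5, 4, 3, 4, 4, 3, 6, 6, 6, 6, 3, 5, 10, 7, 7, 4, 7, 182, 198, 49, 14, 6, 3, 5, 5, 6, 9, 6, 5, 5, 5, 15, 47, 131, 126, 130, 126, 134, 127, 132, 130, 130, 130, 129, 132, 133, 142, 31, 13, 7, 28, 129, 134, 133, 132, 135, 134, 134, 136]
220 262 [174, 172, 170, 170, 172, 172, 170, 171, 173, 171, 173, 170, 170, 173, 176, 173, 183, 183, 190, 42, 5, 9, 6, 8, 7, 8, 6, 8, 8, 6, 6, 2, 36, 138, 136, 134, 133, 132, 131, 133, 131, 132, 130, 128, 133, 134, 142, 93, 1, 2, 3, 120, 141, 134, 133, 131, 134, 135, 135, 132]
240 269 [180, 182, 189, 150, 52, 53, 16, 20, 10, 4, 6, 6, 6, 3, 3, 4, 4, 4, 4, 4, 6, 4, 8, 8, 4, 3, 3, 4, 4, 3, 2, 1, 129, 137, 133, 131, 129, 131, 127, 129, 130, 124, 126, 131, 131, 138, 152, 12, 1, 2, 93, 142, 138, 137, 132, 134, 134, 133, 133, 133]
260 276 [3, 5, 6, 5, 5, 5, 6, 4, 3, 3, 6, 6, 4, 4, 4, 4, 6, 4, 4, 4, 5, 4, 4, 4, 4, 3, 4, 4, 4, 3, 2, 100, 136, 133, 132, 127, 129, 130, 126, 125, 128, 129, 130, 134, 133, 146, 52, 1, 1, 22, 135, 139, 135, 134, 130, 132, 132, 133, 129, 128]
275 281 [4, 3, 4, 4, 3, 6, 6, 6, 4, 4, 4, 4, 4, 6, 6, 2, 3, 2, 2, 2, 2, 2, 3, 2, 3, 4, 4, 4, 4, 2, 34, 135, 137, 133, 130, 126, 124, 125, 125, 125, 130, 129, 130, 130, 134, 152, 16, 6, 2, 42, 138, 137, 134, 132, 132, 132, 133, 129, 130, 130]
(46, -20, 118) [194.4 281.7] crop [178.4 184.8]
(46, 20, 118) [211.  286.9] crop [224.5 199.3]
(46, -20, 94) [200.6 281.1] crop [195.6 183.1]
(46, 20, 94) [216.9 286.2] crop [240.7 197.2]
(30, -25, 94) [200.6 273.1] crop [195.5 161. ]
(30, 25, 94) [220.9 279.4] crop [251.9 178.3]
```

View pics/c12.png

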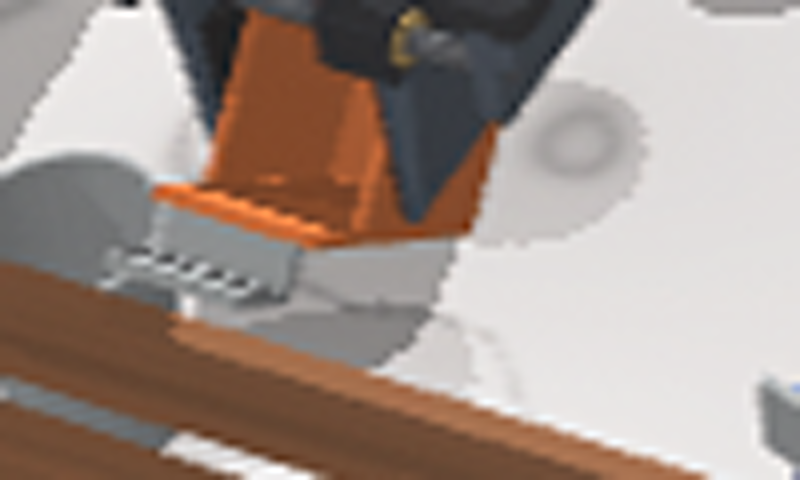

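The groove edges in the scene view match the prediction to about 0.5 px. The lip is within about 1.3 px, perhaps 2 mm nearer the panel than assumed. I'll enter stepwise, watching force.

```bash
cat > wp.py <<'E'
from h import *
import sys
# usage: wp.py gy gx gz  th,px,pz ...
gy,gx,gz=map(float,sys.argv[1:4])
p,M,s=cur(); print('now',p,s['force'],s['gripper_width'])
rows(*[hang(*map(float,w.split(',')),gy,gx,gz) for w in sys.argv[4:]])
E
python3 wp.py -65 -2 52 48,-124,-33 48,-116,-33 48,-108,-30 48,-102,-25 48,-96,-23
```

```text
now [ 462.3 -300.8  172.6] [-0.7 -0.2 -2.4] 49.72080190461888
0.0 -0.1 0.4 -0.0037 0.0018 0.0381  rows>=0.9
0.0 -0.1 0.4 -0.0041 0.0018 0.0461  rows>=0.2
0.0 -0.1 0.4 -0.0076 0.0018 0.0539  rows>=0.2
0.0 -0.1 0.4 -0.0129 0.0017 0.0597  rows>=0.2
0.0 -0.1 0.4 -0.0152 0.0017 0.0655  rows>=0.2
```

```bash
python3 -m handwheel '0 0 0.4 -0.003 0.002 0.02 0;0 0 0.4 -0.004 0.002 0.03 0;0 0 0.4 -0.004 0.002 0.038 0;0 0 0.4 -0.004 0.002 0.042 0;0 0 0.4 -0.004 0.002 0.046 0;0 0 0.4 -0.004 0.002 0.046 0;0 0 0.4 -0.004 0.002 0.046 0'
python3 wp.py -65 -2 52 48,-108,-30 48,-102,-25 48,-96,-23
```

```text
time_s: 25.22
ee_pos: [471.8, -347.1, 175.5]
ee_rot: [177.2, 87.0, 95.7]
force: [0.2, -0.1, -1.4]
gripper_width: 50.0
now [ 471.8 -347.1  175.5] [ 0.2 -0.1 -1.4] 50.03725964592601
-0.0 -0.0 -0.1 -0.0022 -0.0007 0.0070  rows>=0.2
-0.0 -0.0 -0.1 -0.0075 -0.0007 0.0127  rows>=0.2
-0.0 -0.0 -0.1 -0.0098 -0.0007 0.0186  rows>=0.2
```

```bash
python3 -m handwheel '0 0 0 -0.001 0 0.004 0;0 0 0 -0.0022 0 0.007 0;0 0 0 -0.0022 0 0.007 0;0 0 0 -0.0022 0 0.007 0'
python3 -m handwheel '0 0 0 -0.002 0 0.002 0;0 0 0 -0.004 0 0.004 0;0 0 0 -0.0053 0 0.006 0;0 0 0 -0.0053 0 0.006 0'
python3 wp.py -65 -2 52 48,-96,-23 45,-92,-27 42,-89,-31
```

```text
time_s: 25.55
ee_pos: [473.1, -354.7, 177.6]
ee_rot: [176.5, 87.0, 94.9]
force: [-1.1, 0.1, -1.6]
gripper_width: 50.1
time_s: 25.88
ee_pos: [474.2, -361.4, 182.9]
ee_rot: [175.9, 87.1, 94.3]
force: [0.5, 0.1, -1.3]
gripper_width: 49.8
now [ 474.2 -361.4  182.9] [ 0.5  0.1 -1.3] 49.79557000761057
-0.0 0.1 -0.2 -0.0016 -0.0010 0.0045  rows>=0.1
-0.0 -2.9 -0.2 0.0004 -0.0010 0.0077  rows>=0.4
-0.1 -5.9 -0.2 0.0024 -0.0010 0.0097  rows>=0.4
```

```bash
python3 -m handwheel '0 0 0 -0.001 0 0.0025 0;0 0 0 -0.0016 0 0.0045 0;0 0 0 -0.0016 0 0.0045 0;0 0 0 -0.0016 0 0.0045 0'
python3 wp.py -65 -2 52 45,-92,-27 42,-89,-31 39,-86,-35 36,-81.5,-40 33,-77,-46
```

```text
time_s: 26.22
ee_pos: [474.6, -365.4, 183.8]
ee_rot: [176.8, 87.0, 95.3]
force: [0.2, -0.3, -0.6]
gripper_width: 50.2
now [ 474.6 -365.4  183.8] [ 0.2 -0.3 -0.6] 50.161901964317465
-0.0 -3.0 -0.2 0.0014 -0.0008 0.0037  rows>=0.4
-0.0 -6.0 -0.2 0.0035 -0.0008 0.0058  rows>=0.4
-0.1 -9.0 -0.2 0.0056 -0.0008 0.0078  rows>=0.4
-0.1 -12.0 -0.2 0.0087 -0.0008 0.0112  rows>=0.4
-0.1 -15.0 -0.2 0.0129 -0.0008 0.0146  rows>=0.4
```

```bash
python3 -m handwheel '0 -3 0 0.002 0 0.0033 0;0 -3 0 0.002 0 0.0033 0;0 -6 0 0.004 0 0.0054 0;0 -6 0 0.004 0 0.0054 0;0 -6 0 0.004 0 0.0054 0'
python3 wp.py -65 -2 52 42,-89,-31 39,-86,-35 36,-81.5,-40 33,-77,-46 30,-73,-50
```

```text
time_s: 26.63
ee_pos: [475.3, -369.7, 179.7]
ee_rot: [3.1, 87.1, -78.4]
force: [-0.1, 0.2, -0.9]
gripper_width: 50.1
now [ 475.3 -369.7  179.7] [-0.1  0.2 -0.9] 50.07163451933516
0.0 -0.1 -0.2 -0.0003 -0.0008 0.0013  rows>=0.0
-0.0 -3.1 -0.2 0.0020 -0.0008 0.0030  rows>=0.4
-0.0 -6.1 -0.2 0.0055 -0.0008 0.0061  rows>=0.4
-0.0 -9.1 -0.2 0.0100 -0.0009 0.0090  rows>=0.4
-0.0 -12.1 -0.2 0.0126 -0.0009 0.0115  rows>=0.4
```

```bash
python3 -m handwheel '0 -3 0 0.002 0 0.003 0;0 -6 0 0.0055 0 0.006 0;0 -9 0 0.01 0 0.009 0;0 -9 0 0.01 0 0.009 0;0 -9 0 0.01 0 0.009 0'
python3 wp.py -65 -2 52 33,-77,-46 30,-73,-50 27,-69,-54 24,-65,-58 21,-61,-62
```

```text
time_s: 27.05
ee_pos: [476.7, -379.3, 169.9]
ee_rot: [0.6, 78.1, -80.9]
force: [-0.4, -0.5, -1.3]
gripper_width: 50.0
now [ 476.7 -379.3  169.9] [-0.4 -0.5 -1.3] 50.04898553466345
-0.0 -0.1 -0.1 -0.0002 -0.0008 -0.0002  rows>=0.0
-0.0 -3.1 -0.1 0.0027 -0.0008 0.0019  rows>=0.4
-0.0 -6.1 -0.1 0.0057 -0.0008 0.0038  rows>=0.4
-0.1 -9.1 -0.1 0.0087 -0.0008 0.0056  rows>=0.4
-0.1 -12.1 -0.1 0.0118 -0.0008 0.0074  rows>=0.4
```

```bash
python3 -m handwheel '0 -3 0 0.0027 0 0.002 0;0 -6 0 0.0057 0 0.004 0;0 -9 0 0.0087 0 0.0056 0;0 -12 0 0.0118 0 0.0074 0;0 -12 0 0.0118 0 0.0074 0;0 -12 0 0.0118 0 0.0074 0'
python3 wp.py -65 -2 52 21,-61,-62 18,-57,-64 15,-53,-66 12,-49,-68 9,-45,-69 6,-41,-70
```

```text
time_s: 27.55
ee_pos: [478.3, -389.4, 160.1]
ee_rot: [0.3, 66.1, -81.2]
force: [0.2, -1.1, -2.4]
gripper_width: 50.0
now [ 478.3 -389.4  160.1] [ 0.2 -1.1 -2.4] 50.02615285465458
-0.1 -0.1 -0.1 -0.0001 -0.0009 -0.0005  rows>=0.0
-0.1 -3.1 -0.1 0.0016 -0.0009 0.0013  rows>=0.4
-0.1 -6.1 -0.1 0.0033 -0.0009 0.0029  rows>=0.4
-0.1 -9.1 -0.1 0.0050 -0.0009 0.0046  rows>=0.4
-0.1 -12.1 -0.1 0.0059 -0.0009 0.0065  rows>=0.4
-0.1 -15.1 -0.1 0.0069 -0.0009 0.0083  rows>=0.4
```

```bash
python3 -m handwheel '0 -3 0 0.0016 0 0.0013 0;0 -6 0 0.0033 0 0.003 0;0 -9 0 0.005 0 0.0046 0;0 -9 0 0.005 0 0.0046 0;0 -9 0 0.005 0 0.0046 0'
python3 wp.py -65 -2 52 12,-49,-68 9,-45,-69 6,-41,-70 3,-37,-72 0,-33,-74
```

```text
time_s: 27.97
ee_pos: [479.4, -395.8, 157.6]
ee_rot: [0.3, 57.1, -81.3]
force: [-0.5, 0.7, -1.7]
gripper_width: 50.0
now [ 479.4 -395.8  157.6] [-0.5  0.7 -1.7] 49.991456501555376
-0.1 -0.1 -0.1 -0.0000 -0.0011 -0.0004  rows>=0.0
-0.1 -3.1 -0.1 0.0012 -0.0011 0.0013  rows>=0.4
-0.1 -6.1 -0.1 0.0024 -0.0011 0.0030  rows>=0.4
-0.1 -9.1 -0.1 0.0046 -0.0011 0.0040  rows>=0.4
-0.1 -12.1 -0.1 0.0068 -0.0011 0.0050  rows>=0.4
```

```bash
python3 -m handwheel '0 -3 0 0.0012 0 0.0013 0;0 -6 0 0.0024 0 0.003 0;0 -6 0 0.0024 0 0.003 0;0 -6 0 0.0024 0 0.003 0'
python3 -m handwheel '0 -3 0 0.0022 0 0.001 0;0 -6 0 0.0044 0 0.002 0;0 -6 0 0.0044 0 0.002 0;0 -6 0 0.0044 0 0.002 0'
python3 wp.py -65 -2 52 0,-33,-74 0,-32,-77 0,-32,-86 0,-31,-90
```

```text
time_s: 28.3
ee_pos: [480.0, -399.7, 157.2]
ee_rot: [0.2, 51.1, -81.4]
force: [-0.4, 0.5, -1.5]
gripper_width: 50.0
time_s: 28.63
ee_pos: [480.8, -403.9, 155.2]
ee_rot: [0.3, 45.0, -81.4]
force: [-1.1, 1.9, -2.6]
gripper_width: 49.8
now [ 480.8 -403.9  155.2] [-1.1  1.9 -2.6] 49.80367795248032
-0.2 -0.0 -0.1 0.0002 -0.0012 -0.0007  rows>=0.0
-0.2 -0.0 -0.1 0.0031 -0.0012 -0.0021  rows>=0.1
-0.2 -0.0 -0.1 0.0094 -0.0013 -0.0084  rows>=0.2
-0.2 -0.0 -0.1 0.0130 -0.0013 -0.0106  rows>=0.1
```

```bash
python3 -m handwheel '0 0 0 0.003 0 -0.0025 0;0 0 0 0.006 0 -0.0055 0;0 0 0 0.0075 0 -0.007 0;0 0 0 0.0075 0 -0.007 0'
python3 wp.py -65 -2 52 0,-31,-90
```

```text
time_s: 28.97
ee_pos: [481.4, -403.8, 145.6]
ee_rot: [0.5, 45.0, -81.2]
force: [-1.7, 8.1, 1.9]
gripper_width: 49.7
now [ 481.4 -403.8  145.6] [-1.7  8.1  1.9] 49.66633930661796
-0.3 -0.0 -0.2 0.0062 -0.0019 -0.0038  rows>=0.2
```

```bash
python3 -m handwheel '0 0 0 -0.001 0 -0.001 0;0 0 0 -0.001 0 -0.001 0;0 0 0 0.001 0 -0.003 0;0 0 0 0.0022 0 -0.0042 0;0 0 0 0.0022 0 -0.0042 0'
python3 wp.py -65 -2 52 0,-31,-90
```

```text
time_s: 29.38
ee_pos: [480.1, -402.8, 139.6]
ee_rot: [0.2, 45.0, -81.4]
force: [0.2, -0.6, -1.5]
gripper_width: 49.7
now [ 480.1 -402.8  139.6] [ 0.2 -0.6 -1.5] 49.70929341739514
-0.2 -0.0 -0.0 0.0027 -0.0007 0.0013  rows>=0.1
```

```bash
python3 -m handwheel '0 0 0 0.0007 0 -0.0007 0;0 0 0 0.0014 0 -0.0014 0;0 0 0 0.0014 0 -0.0014 0;0 0 0 0.0014 0 -0.0014 0'
python3 -m handwheel '0 0 0 0.0007 0 -0.0007 0;0 0 0 0.0014 0 -0.0014 0;0 0 0 0.0014 0 -0.0014 0;0 0 0 0.0014 0 -0.0014 0'
```

```text
time_s: 29.72
ee_pos: [480.3, -402.7, 138.2]
ee_rot: [0.2, 45.0, -81.4]
force: [-0.6, -0.0, -1.1]
gripper_width: 49.8
time_s: 30.05
ee_pos: [480.5, -403.2, 138.0]
ee_rot: [0.3, 44.8, -81.3]
force: [-2.6, 3.1, 6.3]
gripper_width: 50.0
```

```bash
python3 -m handwheel '0 0 0 0 0 0 0.064;0 0 0 0 0 0 0.064;0 0 0 0 0 0 0.064;0 0 0 0 0 0 0.064;0 0 0 -0.02 0 0 0.064;0 0 0 -0.05 0 0 0.064;0 0 0 -0.08 0 0 0.064;0 0 0 -0.11 0 0 0.064;0 0 0 -0.14 0 0 0.064;0 0 0 -0.14 0 0 0.064'
python3 - <<'E'
from cad import *
p,M,s=cur(); print(p,s['qpos']); caddies('8')
im2=cv2.imread('pics/scene8.png'); im=cv2.imread('pics/top8.png')
cv2.imwrite('pics/c13.png',np.hstack([cv2.resize(im2[235:355,130:330],(500,300),interpolation=cv2.INTER_CUBIC),cv2.resize(im[140:260,380:500],(300,300),interpolation=cv2.INTER_CUBIC)]))
E
```

```text
time_s: 30.88
ee_pos: [467.2, -302.8, 239.1]
ee_rot: [0.8, 44.8, -80.8]
force: [0.5, 0.5, -0.1]
gripper_width: 64.1
[ 467.2 -302.8  239.1] [-10.5   9.6 113.4 -55.3  54.2  14.1]
orange none
blue px [[395.29998779296875, 175.6999969482422], [397.29998779296875, 157.3000030517578], [420.20001220703125, 178.5], [422.20001220703125, 160.0]] front [ 615.7 -207.5] back [ 595.7 -267.4] depth 63.085444114081895 yaw -108.49559852512616 ctr [ 605.7 -237.4]
```

View pics/c13.png

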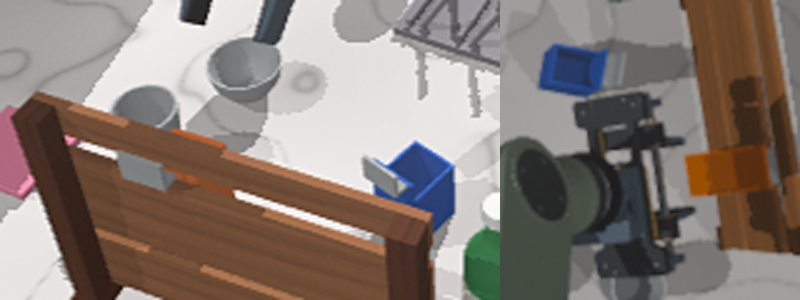

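Run:
```python
from h import *
a=np.radians(GY); e=np.array([np.cos(a),np.sin(a),0]); y=np.array([-e[1],e[0],0])
for nm,w in (('lip',[(46,-20,118),(46,20,118),(46,-20,90),(46,20,90)]),('wall top rear',[(30,-25,94),(30,25,94)]),('rim front',[(-30,-25,70),(-30,25,70)]),('bottom front',[(-30,-25,0),(-30,25,0)])):
    P=[G0+(-30+x)*e+(-65+v)*y+np.array([0,0,z-90]) for x,v,z in w]
    print(nm,'scene crop',((proj('scene',P)+[1.7,-1.2]-[130,235])*2.5).round(0).tolist(),'top crop',((proj('top',P)-[380,140])*2.5+[500,0]).round(0).tolist())
```

```text
lip scene crop [[115.0, 154.0], [158.0, 168.0], [122.0, 178.0], [165.0, 192.0]] top crop [[797.0, 181.0], [791.0, 145.0], [786.0, 182.0], [780.0, 146.0]]
wall top rear scene crop [[128.0, 158.0], [181.0, 175.0]] top crop [[774.0, 188.0], [767.0, 143.0]]
rim front scene crop [[175.0, 126.0], [226.0, 142.0]] top crop [[712.0, 195.0], [705.0, 151.0]]
bottom front scene crop [[188.0, 179.0], [237.0, 195.0]] top crop [[690.0, 196.0], [684.0, 154.0]]
```

Every projection of the hung pose matches the crop: lip at about (115-165,154-192), rim at (175-226,126-142). Orange is hung straight. Blue next.

Run:
```python
from h import *
a=np.radians(-99.5); e=np.array([np.cos(a),np.sin(a)]); y=np.array([-e[1],e[0]])
k=onz('top',421.6,168.6,94)[:2]; print('from back',k-30*e)
f=onz('top',395.0,175.2,0)[:2]; print('from corner',f+30*e+25*y)
for u,v in ((422.9,160.25),(420.4,176.9)): print(onz('top',u,v,94)[:2])
c=(606,-238); rows(caddy_tool(c,-99.5,off=130),caddy_tool(c,-99.5,off=100),caddy_tool(c,-99.5,gx=-3,gz=50))
```

```text
from back [ 602.7 -237.5]
from corner [ 606.7 -238.9]
[ 623.4 -271. ]
[ 572.2 -263.5]
12.6 0.0 -12.9 -0.0047 0.1722 -0.1641  rows>=5.7
12.6 0.0 -12.9 0.0246 0.1655 -0.1649  rows>=0.7
12.6 0.0 -12.9 0.1165 0.1442 -0.1658  rows>=2.3
```

```bash
python3 -m handwheel '12.6 0 -12.9 -0.005 0.171 -0.164 0.076;12.6 0 -12.9 -0.005 0.171 -0.164 0.076;12.6 0 -12.9 -0.005 0.171 -0.164 0.076;12.6 0 -12.9 -0.005 0.171 -0.164 0.076;12.6 0 -12.9 -0.005 0.171 -0.164 0.076;12.6 0 -12.9 -0.005 0.171 -0.164 0.076;12.6 0 -12.9 -0.005 0.171 -0.164 0.076;12.6 0 -12.9 -0.005 0.171 -0.164 0.076'
python3 - <<'E'
from cad import *
p,M,s=cur(); print(s['qpos']); c=(604.5,-238); rows(caddy_tool(c,-99,off=100),caddy_tool(c,-99,gx=-3,gz=50)); caddies('9')
E
```

```text
time_s: 31.65
ee_pos: [617.0, -161.6, 119.9]
ee_rot: [-0.5, 44.9, -99.9]
force: [0.0, -0.5, 0.0]
gripper_width: 76.2
[  5.3  35.2  91.2 -45.2  74.4  35.7]
-0.1 0.1 0.6 0.0267 -0.0000 0.0017  rows>=0.6
-0.1 0.1 0.6 0.1211 0.0010 0.0030  rows>=2.3
orange none
blue px [[395.0, 175.0], [398.0, 157.0], [419.0, 179.0], [422.0, 161.0]] front [ 617.3 -208.2] back [ 593.4 -265.3] depth 61.8446272041811 yaw -112.79394355971566 ctr [ 605.4 -236.7]
```

```bash
python3 -m handwheel '0 0 0.6 0.03 0.001 0.002 0.076;0 0 0.6 0.06 0.001 0.003 0.076;0 0 0.6 0.09 0.001 0.003 0.076;0 0 0.6 0.121 0.001 0.003 0.076;0 0 0.6 0.121 0.001 0.003 0.076;0 0 0.6 0.121 0.001 0.003 0.076'
python3 -m handwheel '0 0 0 0 0 0 0;0 0 0 0 0 0 0;0 0 0 0 0 0 0;0 0 0 0 0 0 0;0 0 0 0 0 0 0;0 0 0 0 0 0 0;0 0 0 0 0 0 0' 35
python3 - <<'E'
from h import *
p,M,s=cur(); print(s['qpos'],s['force']); a=np.radians(-99); e=np.array([np.cos(a),np.sin(a)]); d=(p[:2]-[604.5,-238]); print('local tcp x,y',d@e,d@[-e[1],e[0]],'z',p[2], M[:,1])
E
```

```text
time_s: 32.25
ee_pos: [601.6, -249.9, 39.7]
ee_rot: [0.4, 45.0, -99.1]
force: [0.1, -0.1, -0.5]
gripper_width: 76.0
time_s: 32.83
ee_pos: [604.5, -247.2, 40.7]
ee_rot: [0.7, 45.0, -98.6]
force: [0.7, 5.4, 5.0]
gripper_width: 49.9
[ -2.1  39.1  97.8 -52.4  62.5  40.7] [0.7 5.4 5. ]
local tcp x,y 9.103777181454223 1.4431493401339277 z 40.67462800613387 [ 1.  -0.2  0. ]
```

```bash
python3 -m handwheel '0 0 0 -0.025 0 0.025 0;0 0 0 -0.05 0 0.05 0;0 0 0 -0.075 0 0.075 0;0 0 0 -0.1 0 0.1 0;0 0 0 -0.12 0 0.12 0;0 0 0 -0.12 0 0.12 0;0 0 0 -0.12 0 0.12 0' 35
python3 wp.py 65 -4 54 48,-160,-33
```

```text
time_s: 33.42
ee_pos: [602.9, -247.4, 210.3]
ee_rot: [0.8, 45.1, -98.6]
force: [-0.3, 0.1, -2.9]
gripper_width: 50.1
now [ 602.9 -247.4  210.3] [-0.3  0.1 -2.9] 50.13424093784336
-17.2 47.6 6.0 0.0499 -0.0043 0.0032  rows>=7.1
```

```bash
python3 -m handwheel '-17.2 47.6 6 0.05 -0.004 0.003 0;-17.2 47.6 6 0.05 -0.004 0.003 0;-17.2 47.6 6 0.05 -0.004 0.003 0;-17.2 47.6 6 0.05 -0.004 0.003 0;-17.2 47.6 6 0.05 -0.004 0.003 0;-17.2 47.6 6 0.05 -0.004 0.003 0;-17.2 47.6 6 0.05 -0.004 0.003 0;-17.2 47.6 6 0.05 -0.004 0.003 0;-17.2 47.6 6 0.05 -0.004 0.003 0;-17.2 47.6 6 0.05 -0.004 0.003 0'
python3 wp.py 65 -4 54 48,-160,-33
cat > chk.py <<'E'
from h import *
import sys
gx,gz,tag=float(sys.argv[1]),float(sys.argv[2]),sys.argv[3]
im=env.grab_frame('scene')[:,:,::-1]; cv2.imwrite(f'pics/s{tag}.png',im)
p,M,s=cur(); phi=np.radians(45); tx,ty,tz=M.T
ex=tx*np.sin(phi)+tz*np.cos(phi); ez=-tx*np.cos(phi)+tz*np.sin(phi)
c=p-19*tx-gx*ex-gz*ez
print('origin',c,'lean',np.degrees(np.arctan2(np.hypot(ez[0],ez[1]),ez[2])))
for w in ((46,-20,118),(46,20,118),(30,-25,94),(30,25,94),(27,-25,94),(27,25,94),(-30,25,70)):
    q=proj('scene',c+w[0]*ex+w[1]*ty+w[2]*ez)[0]+[1.7,-1.2]; print(w,q,end=' ; ')
print(proj('scene',np.array([c,c+ex,c+ez]))[1:]-proj('scene',c))
m=cv2.inRange(cv2.cvtColor(im,cv2.COLOR_BGR2HSV),np.array((105,120,50)),np.array((125,255,255))); m[:240]=0;m[345:]=0;m[:,:200]=0;m[:,340:]=0
k=max(cv2.findContours(m,cv2.RETR_EXTERNAL,cv2.CHAIN_APPROX_NONE)[0],key=cv2.contourArea)
print(cv2.approxPolyDP(k,1.5,True)[:,0].tolist())
E
python3 chk.py -4 54 10
python3 - <<'E'
import cv2
a=cv2.imread('pics/s10.png')[265:340,220:320]; cv2.imwrite('pics/c14.png',cv2.resize(a,(800,600),interpolation=cv2.INTER_CUBIC))
E
```

```text
time_s: 34.25
ee_pos: [591.9, -283.4, 173.8]
ee_rot: [-172.2, 87.0, 106.2]
force: [-0.4, 1.3, -1.0]
gripper_width: 49.8
now [ 591.9 -283.4  173.8] [-0.4  1.3 -1. ] 49.77147456406658
-0.1 -0.0 0.4 -0.0034 0.0011 0.0003  rows>=0.1
origin [ 586.7 -246.6  154.3] lean 47.991285043039575
(46, -20, 118) [250.6 299.6] ; (46, 20, 118) [268.7 305.3] ; (30, -25, 94) [255.4 290.1] ; (30, 25, 94) [277.5 296.9] ; (27, -25, 94) [255.8 288.7] ; (27, 25, 94) [277.8 295.5] ; (-30, 25, 70) [288.9 267.6] ; [[-0.1  0.4]
 [-0.2  0. ]]
[[265, 266], [260, 288], [255, 290], [275, 297], [290, 293], [292, 284], [289, 291], [285, 294], [283, 292], [282, 276], [277, 273], [276, 269]]
```

View pics/c14.png

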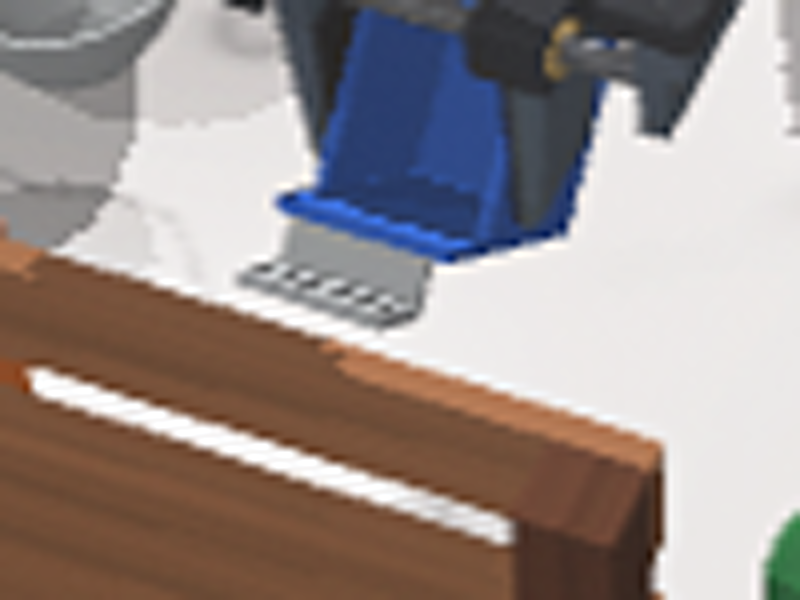

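The wall corners and lip of the blue caddy match the prediction to about 1 px. I'll run the same entry.

```bash
python3 wp.py 65 -3.5 54 48,-124,-33 48,-116,-33 48,-108,-30
```

```text
now [ 592.3 -282.6  174.4] [ 1.2  0.8 -1.4] 49.87999244489323
0.0 0.0 0.4 -0.0043 0.0006 0.0373  rows>=0.9
0.0 0.0 0.4 -0.0047 0.0005 0.0453  rows>=0.2
0.0 0.0 0.4 -0.0082 0.0005 0.0532  rows>=0.2
```

```bash
python3 -m handwheel '0 0 0.4 -0.003 0.001 0.02 0;0 0 0.4 -0.004 0.001 0.03 0;0 0 0.4 -0.0045 0.001 0.038 0;0 0 0.4 -0.0045 0.001 0.042 0;0 0 0.4 -0.0045 0.001 0.045 0;0 0 0.4 -0.0045 0.001 0.045 0;0 0 0.4 -0.0045 0.001 0.045 0'
python3 wp.py 65 -4.5 54 48,-108,-30 48,-102,-25 48,-96,-23
```

```text
time_s: 34.88
ee_pos: [600.5, -328.1, 178.1]
ee_rot: [176.1, 87.0, 94.6]
force: [0.1, -0.1, -2.3]
gripper_width: 49.5
now [ 600.5 -328.1  178.1] [ 0.1 -0.1 -2.3] 49.52633531343395
0.0 0.0 -0.2 -0.0028 -0.0008 0.0065  rows>=0.2
0.0 0.0 -0.2 -0.0081 -0.0008 0.0122  rows>=0.2
0.0 0.0 -0.2 -0.0104 -0.0008 0.0181  rows>=0.2
```

```bash
python3 -m handwheel '0 0 0 -0.0015 0 0.004 0;0 0 0 -0.0028 0 0.0065 0;0 0 0 -0.0028 0 0.0065 0;0 0 0 -0.0028 0 0.0065 0'
python3 -m handwheel '0 0 0 -0.002 0 0.002 0;0 0 0 -0.004 0 0.004 0;0 0 0 -0.0053 0 0.0057 0;0 0 0 -0.0053 0 0.0057 0'
python3 wp.py 65 -4.5 54 48,-96,-23 45,-92,-27 42,-89,-31
```

```text
time_s: 35.22
ee_pos: [601.6, -335.3, 180.9]
ee_rot: [175.3, 87.0, 93.8]
force: [0.7, 0.3, -1.5]
gripper_width: 49.6
time_s: 35.55
ee_pos: [602.6, -341.7, 186.2]
ee_rot: [174.8, 87.1, 93.3]
force: [0.0, 0.2, -1.6]
gripper_width: 50.4
now [ 602.6 -341.7  186.2] [ 0.   0.2 -1.6] 50.35269395717266
0.0 0.1 -0.3 -0.0016 -0.0009 0.0049  rows>=0.1
0.0 -2.9 -0.3 0.0004 -0.0009 0.0078  rows>=0.4
0.0 -5.9 -0.3 0.0025 -0.0009 0.0097  rows>=0.4
```

```bash
python3 -m handwheel '0 0 0 -0.001 0 0.0025 0;0 0 0 -0.0016 0 0.0048 0;0 0 0 -0.0016 0 0.0048 0;0 0 0 -0.0016 0 0.0048 0'
python3 -m handwheel '0 -3 0 0.002 0 0.003 0;0 -3 0 0.002 0 0.003 0;0 -6 0 0.004 0 0.005 0;0 -6 0 0.004 0 0.005 0;0 -6 0 0.004 0 0.005 0'
python3 wp.py 65 -4.5 54 42,-89,-31 39,-86,-35 36,-81.5,-40 33,-77,-46
```

```text
time_s: 35.88
ee_pos: [603.1, -346.1, 187.0]
ee_rot: [175.7, 87.0, 94.2]
force: [0.0, 0.4, -2.2]
gripper_width: 49.8
time_s: 36.3
ee_pos: [603.8, -349.9, 182.9]
ee_rot: [4.1, 87.1, -77.3]
force: [-0.8, 0.5, -1.7]
gripper_width: 50.1
now [ 603.8 -349.9  182.9] [-0.8  0.5 -1.7] 50.10772029798371
0.1 -0.1 -0.2 -0.0002 -0.0009 0.0013  rows>=0.0
0.1 -3.1 -0.2 0.0021 -0.0009 0.0029  rows>=0.4
0.0 -6.1 -0.2 0.0056 -0.0009 0.0058  rows>=0.4
0.0 -9.1 -0.2 0.0102 -0.0009 0.0086  rows>=0.4
```

```bash
python3 -m handwheel '0 -3 0 0.002 0 0.003 0;0 -6 0 0.0056 0 0.0058 0;0 -9 0 0.01 0 0.0086 0;0 -9 0 0.01 0 0.0086 0;0 -9 0 0.01 0 0.0086 0'
python3 wp.py 65 -4.5 54 33,-77,-46 30,-73,-50 27,-69,-54 24,-65,-58 21,-61,-62
```

```text
time_s: 36.72
ee_pos: [605.1, -359.1, 173.1]
ee_rot: [0.9, 78.1, -80.6]
force: [-0.3, -0.2, -1.6]
gripper_width: 50.3
now [ 605.1 -359.1  173.1] [-0.3 -0.2 -1.6] 50.274757440050486
0.0 -0.1 -0.2 -0.0001 -0.0008 -0.0002  rows>=0.0
-0.0 -3.1 -0.2 0.0028 -0.0008 0.0016  rows>=0.4
-0.0 -6.1 -0.2 0.0058 -0.0008 0.0034  rows>=0.4
-0.0 -9.1 -0.2 0.0089 -0.0008 0.0051  rows>=0.4
-0.0 -12.1 -0.2 0.0120 -0.0008 0.0067  rows>=0.4
```

```bash
python3 -m handwheel '0 -3 0 0.0028 0 0.0016 0;0 -6 0 0.0058 0 0.0034 0;0 -9 0 0.0089 0 0.005 0;0 -12 0 0.012 0 0.0067 0;0 -12 0 0.012 0 0.0067 0;0 -12 0 0.012 0 0.0067 0'
python3 wp.py 65 -4.5 54 18,-57,-64 15,-53,-66 12,-49,-68 9,-45,-69 6,-41,-70
```

```text
time_s: 37.22
ee_pos: [606.6, -368.5, 162.9]
ee_rot: [0.5, 66.1, -81.1]
force: [0.5, -0.9, -2.0]
gripper_width: 49.8
now [ 606.6 -368.5  162.9] [ 0.5 -0.9 -2. ] 49.83027366805422
-0.1 -3.1 -0.2 0.0016 -0.0009 0.0011  rows>=0.4
-0.1 -6.1 -0.2 0.0033 -0.0009 0.0026  rows>=0.4
-0.1 -9.1 -0.2 0.0051 -0.0009 0.0041  rows>=0.4
-0.1 -12.1 -0.2 0.0061 -0.0009 0.0058  rows>=0.4
-0.1 -15.1 -0.2 0.0071 -0.0009 0.0075  rows>=0.4
```

```bash
python3 -m handwheel '0 -3 0 0.0016 0 0.0011 0;0 -6 0 0.0033 0 0.0026 0;0 -9 0 0.005 0 0.0041 0;0 -9 0 0.005 0 0.0041 0;0 -9 0 0.005 0 0.0041 0'
python3 -m handwheel '0 -3 0 0.0012 0 0.0015 0;0 -6 0 0.0024 0 0.003 0;0 -6 0 0.0024 0 0.003 0;0 -6 0 0.0024 0 0.003 0'
python3 wp.py 65 -4.5 54 3,-37,-72 0,-33,-74 0,-32,-77 0,-32,-86 0,-31,-90
```

```text
time_s: 37.63
ee_pos: [607.6, -374.6, 160.2]
ee_rot: [0.4, 57.1, -81.2]
force: [1.3, 0.2, -1.3]
gripper_width: 49.6
time_s: 37.97
ee_pos: [608.3, -378.4, 159.9]
ee_rot: [0.4, 51.1, -81.2]
force: [-1.6, 0.3, -1.7]
gripper_width: 49.7
now [ 608.3 -378.4  159.9] [-1.6  0.3 -1.7] 49.695198271841775
-0.1 -3.1 -0.2 0.0024 -0.0011 0.0002  rows>=0.4
-0.2 -6.1 -0.2 0.0048 -0.0011 0.0007  rows>=0.4
-0.2 -6.1 -0.2 0.0077 -0.0011 -0.0004  rows>=0.1
-0.2 -6.1 -0.2 0.0147 -0.0011 -0.0061  rows>=0.2
-0.2 -6.1 -0.2 0.0185 -0.0012 -0.0078  rows>=0.1
```

```bash
python3 -m handwheel '0 -3 0 0.0024 0 0 0;0 -6 0 0.0048 0 0.0005 0;0 -6 0 0.0048 0 0.0005 0;0 -6 0 0.0048 0 0.0005 0'
python3 -m handwheel '0 0 0 0.003 0 -0.003 0;0 0 0 0.0055 0 -0.0055 0;0 0 0 0.0055 0 -0.0055 0;0 0 0 0.0055 0 -0.0055 0'
python3 wp.py 65 -4.5 54 0,-31,-90
```

```text
time_s: 38.3
ee_pos: [608.8, -381.7, 156.5]
ee_rot: [0.3, 45.1, -81.3]
force: [0.7, -0.5, -0.6]
gripper_width: 50.4
time_s: 38.63
ee_pos: [608.5, -381.8, 148.5]
ee_rot: [0.3, 45.0, -81.3]
force: [-0.1, -0.3, -3.1]
gripper_width: 49.9
now [ 608.5 -381.8  148.5] [-0.1 -0.3 -3.1] 49.90936600311545
-0.2 0.0 -0.2 0.0072 -0.0009 -0.0041  rows>=0.2
```

Still free, about 8 mm to go.

```bash
python3 -m handwheel '0 0 0 0.003 0 -0.002 0;0 0 0 0.005 0 -0.0035 0;0 0 0 0.005 0 -0.0035 0;0 0 0 0.005 0 -0.0035 0'
python3 -m handwheel '0 0 0 0.0007 0 -0.0007 0;0 0 0 0.0014 0 -0.0014 0;0 0 0 0.0014 0 -0.0014 0;0 0 0 0.0014 0 -0.0014 0'
python3 wp.py 65 -4.5 54 0,-31,-90
```

```text
time_s: 38.97
ee_pos: [608.6, -382.5, 142.2]
ee_rot: [0.3, 45.0, -81.3]
force: [-0.2, 0.0, -1.6]
gripper_width: 49.7
time_s: 39.3
ee_pos: [609.0, -382.6, 140.9]
ee_rot: [0.3, 44.9, -81.2]
force: [0.1, -1.2, 0.2]
gripper_width: 49.9
now [ 609.  -382.6  140.9] [ 0.1 -1.2  0.2] 49.87671761395726
-0.1 0.1 -0.2 0.0011 -0.0012 0.0007  rows>=0.0
```

Contact is starting at the modelled height. I'll press 1 mm more, release and retreat.

```bash
python3 -m handwheel '0 0 0 0.001 0 -0.0007 0;0 0 0 0.0014 0 -0.001 0;0 0 0 0.0014 0 -0.001 0'
python3 -m handwheel '0 0 0 0 0 0 0.064;0 0 0 0 0 0 0.064;0 0 0 0 0 0 0.064;0 0 0 0 0 0 0.064;0 0 0 -0.02 0 0 0.064;0 0 0 -0.05 0 0 0.064;0 0 0 -0.08 0 0 0.064;0 0 0 -0.11 0 0 0.064;0 0 0 -0.15 0 0 0.064;0 0 0 -0.19 0 0 0.064;0 0 0 -0.22 0 0 0.064;0 0 0 -0.22 0 0 0.064'
python3 - <<'E'
from h import *
p,M,s=cur(); print(p,s['force'])
im=env.grab_frame('scene')[:,:,::-1]; t=env.grab_frame('top')[:,:,::-1]; cv2.imwrite('pics/s11.png',im); cv2.imwrite('pics/t11.png',t)
a=np.radians(GY); e=np.array([np.cos(a),np.sin(a),0]); y=np.array([-e[1],e[0],0])
for nm,w in (('lip',[(46,-20,118),(46,20,118),(46,-20,90),(46,20,90)]),('rim front',[(-30,-25,70),(-30,25,70)]),('bottom front',[(-30,-25,0),(-30,25,0)])):
    P=[G0+(-30+x)*e+(65+v)*y+np.array([0,0,z-90]) for x,v,z in w]
    print(nm,'crop',((proj('scene',P)+[1.7,-1.2]-[150,130])*2.5).round(0).tolist())
cv2.imwrite('pics/c15.png',cv2.resize(im[130:360,150:410],(650,575),interpolation=cv2.INTER_CUBIC))
E
```

```text
time_s: 39.55
ee_pos: [609.2, -383.1, 140.7]
ee_rot: [0.4, 44.8, -81.2]
force: [-1.8, 2.5, 5.2]
gripper_width: 49.9
time_s: 40.55
ee_pos: [587.3, -226.1, 299.6]
ee_rot: [1.1, 44.9, -80.5]
force: [0.0, 0.0, 0.2]
gripper_width: 64.3
[ 587.3 -226.1  299.6] [0.  0.  0.2]
lip crop [[211.0, 465.0], [259.0, 480.0], [216.0, 488.0], [263.0, 504.0]]
rim front crop [[260.0, 431.0], [315.0, 448.0]]
bottom front crop [[267.0, 484.0], [320.0, 502.0]]
```

View pics/c15.png

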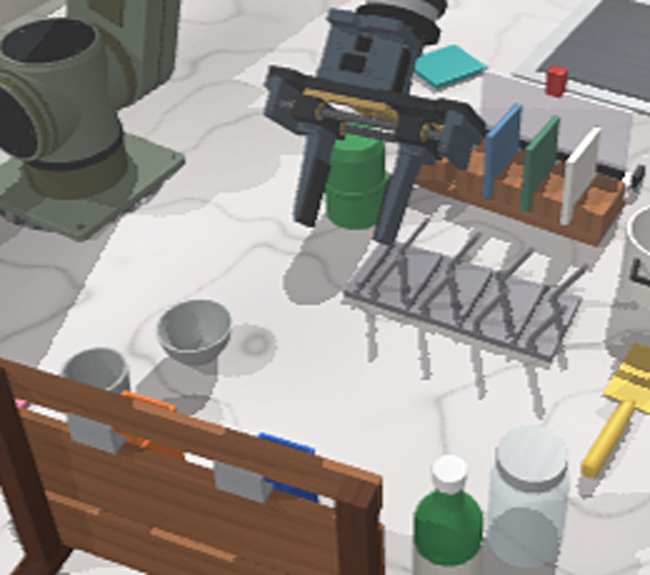

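The blue lip shows at crop (215-270,458-500) and its rim at (260-315,433-448), as predicted for a straight hang. Orange is beside it, the trivets are upright, the screen is at its stop and the bystanders are unmoved. I'll hand it in.

```bash
python3 -c "
from workcell import env
print(env.job_done())"
```

```text
the job is handed in; nothing more can be done
None
```

The drying corner is ready and I handed the job in at about 41 s of the 200 s; no verdict came back.

- **Trivets:** blue, green and white are upright in slots 1, 2 and 3 (terracotta was not there). Each was felt to touch the slot floor before I released it.
- **Screen:** slid after the trivets until it stopped, 149.9 mm by tool position (joint not read). The force rose from 1 to 8 N against the stop.
- **Caddies:** orange and blue hang side by side about 130 mm apart. Both were tilted in at 48°, swung upright, and lowered until contact at the modelled groove height.

**Last checks:** in the final picture both lips are behind the slats, and both rims and lips lie within a few pixels of where a straight, fully seated hang should put them. The trivets stand, the screen is at its end, and the bystanders look unmoved by eye. The arm is clear with no force on it.

**What did not go to plan:**
- Blue had been knocked aside mid-run, so I measured it again before gripping.
- When gripping orange, joint 4 reached its range limit (-77.0°), so the grip ended up 6 mm high; I allowed for this.
- Orange pressed the panel with about 8 N while I lowered it, and backing off 1–2 mm cleared it.
- I viewed 16 pictures, two over the budget of 14.

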